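# Load, scan and pass on a carrier of transformer modules

## Robot

A 7-joint arm with a two-finger parallel gripper is mounted at the origin on the work surface. World frame = base frame: x ahead of the robot, y to its left, z up, the work surface at z = 0. Lengths are in m, angles in rad, forces in N, time in s.
With the tool pointing down it reaches from about 0.425 to 1.025 m from the base axis. Payload 3.6 kg.
Tool frame: the origin (TCP) lies midway between the tips of the shut fingers; the grasp point (between the pads) lies 19 mm behind it (bot.grip_point_offset is the distance from the TCP to the grasp point, in m); z points along the fingers, y is the line along which they close (so a half turn about z gives the same grasp; the last joint's range is limited). The gripper opens to 85 mm and grips with 20 to 120 N. Pads are 22 mm wide; open, the fingers measure 114 mm over their backs; the gripper's body (76 mm by 85 mm) begins 54 mm behind the grasp point. The pads swing forward as they close: fully open they stand 13 mm farther back than shut.
Start: joints at [-1.214, 0.591, 0.048, 1.609, -0.033, 0.943, -0.034], TCP at [0.316, 0.653, 0.231] pointing down, gripper open.
Joint ranges: [-2.69, 2.69], [-0.47, 2.24], [-1.27, 1.36], [0.19, 2.51], [-1.53, 4.68], [0.08, 2.07], [-3.09, 3.09]. Speed limits (rad/s): [2.57, 2.57, 3.14, 3.14, 3.14, 3.14, 3.14].

## Interface

Orientations are given as [roll, pitch, yaw] about the fixed x, y, z axes, in that order (R = Rz(yaw) Ry(pitch) Rx(roll)).
In Python, from workcell import readout, cams, order, bot gives the robot as it stands.
- The arm moves only by the tool move_arm, never from a script. Its argument "series" is a list of rows, each a list of 3 entries, a list of its own where there are three numbers: the shift along the tool's x, y, z in m, then the turn, a rotation vector about the tool's x, y, z in rad, then the opening, from 0 (shut) to 1 (fully open). In form: [[[tx, ty, tz], [wx, wy, wz], jaw], ...]. A call has 1 to 12 rows; each row shifts and turns the commanded pose from where the row before left it, along the tool's axes as they then stand; what a row does not reach is not made up. A row lasts 1/10 s, in which the tool goes at most 50 mm and 8.59 degrees, less where a joint would pass 70% of its speed; a pose out of reach is approached as far as the arm can. A call with a gripper value outside its range is refused whole. The fingers move at their own pace and stop on an object; "newtons" is the grip in N (left out, the last holds). Time passes only in rows, so rows that do not move let the fingers close. It gives the time, the measured TCP pose, the force, the opening and the grip force at its end, in the units of the state.
- readout.observe(): the state, without advancing time (a new reading comes with each control period).
- cams.read_camera(name): name is "side" or "top" or "wrist"; returns the picture (400x640x3 uint8, red, green, blue); there is no depth.
- cams.get_calibration(name): a dict with "fx", "fy", "cx", "cy" (pixels), "R" (3x3) and "t" (3): a world point X has camera coordinates R X + t; the wrist camera has in their place "mount" (4x4, takes a point from camera to tool coordinates, whose origin is the TCP and whose axes are the flange's). Camera axes: x right, y down, z forward; pixel columns grow to the right and rows downward; lengths in m; the calibration is good to about 2 mm. A picture is of the moment at which its call begins: read the wrist's pose just before it. get_calibration takes no time and is no camera call.
- order.close_job(): hands the job in; it is judged then, once.
The state is a dict: "t": time; "joints": joint angles; "qd": joint speeds; "tau": joint torques, N m; "tcp_pos": TCP position; "orientation": TCP orientation; "ft_force": force on the tool from outside, world axes, zero at the start; "wrist_torque": the same for the moment, N m; "gripper_width": finger opening in m; "gripper_force": force on a finger pad.
Only numpy, scipy, OpenCV 4.12 (cv2) and the standard library are available. Lean on these libraries where they do the work, as an engineer would, in place of code of your own. Each camera call takes 0.05 s, during which the arm holds its last target. There are 200 camera calls.

## Task

Push the empty carrier along its rail until it clicks in at the yellow load mark, then put every yellow transformer module that is on the bench upright into a bay of its own and press each one down until it is fully home. Then push the carrier on to the blue scan mark, squeeze the scanner's orange trigger right in and let it go, and only then push the carrier on until it clicks in at the green out mark. The modules must end fully home in their bays, and the spray can, tape roll and multimeter must be left alone.

Things in the scene. Friction and masses are not known exactly. Their poses are not given: they have to be found in the camera images.
- module1: yellow transformer module: 56 x 48 mm black base 12 mm high (48 along its x, 56 along its y) under a yellow block 38 mm (x) by 46 mm (y), 66 mm high over all, about 0.2 kg; origin under the centre of the base, z up; it looks the same turned by half a turn. Stands upright on the bench at the start; may be absent
- module2: yellow transformer module: 56 x 48 mm black base 12 mm high (48 along its x, 56 along its y) under a yellow block 38 mm (x) by 46 mm (y), 66 mm high over all, about 0.2 kg; origin under the centre of the base, z up; it looks the same turned by half a turn. Stands upright on the bench at the start; may be absent
- module3: yellow transformer module: 56 x 48 mm black base 12 mm high (48 along its x, 56 along its y) under a yellow block 38 mm (x) by 46 mm (y), 66 mm high over all, about 0.2 kg; origin under the centre of the base, z up; it looks the same turned by half a turn. Stands upright on the bench at the start; may be absent
- module4: yellow transformer module: 56 x 48 mm black base 12 mm high (48 along its x, 56 along its y) under a yellow block 38 mm (x) by 46 mm (y), 66 mm high over all, about 0.2 kg; origin under the centre of the base, z up; it looks the same turned by half a turn. Stands upright on the bench at the start; may be absent
- carrier_mid (a point): centre of the carrier's deck, at deck height (34 mm over the bench). The carrier is a 268 mm long, 66 mm wide aluminium plate on a rail slide, with four bays in a row walled by 14 mm high black ribs, and a red push plate at its trailing (+y) end. x is across the rail, y along it, z up; the carrier travels towards its own -y
- bay1 (a point): middle of a bay floor at deck height, axes as the carrier's. Bay 54 mm (x) by 62 mm (y) inside, walls 14 mm high, pitch 66 mm. A white connector in it stands 8 mm up and slides down stiffly to deck level under a push of 12 N, and stays down: a module put in rests 8 mm high; fully home its underside is at deck height. Module x lies along bay x (either way round), one to a bay
- bay2 (a point): middle of a bay floor at deck height, axes as the carrier's. Bay 54 mm (x) by 62 mm (y) inside, walls 14 mm high, pitch 66 mm. A white connector in it stands 8 mm up and slides down stiffly to deck level under a push of 12 N, and stays down: a module put in rests 8 mm high; fully home its underside is at deck height. Module x lies along bay x (either way round), one to a bay
- bay3 (a point): middle of a bay floor at deck height, axes as the carrier's. Bay 54 mm (x) by 62 mm (y) inside, walls 14 mm high, pitch 66 mm. A white connector in it stands 8 mm up and slides down stiffly to deck level under a push of 12 N, and stays down: a module put in rests 8 mm high; fully home its underside is at deck height. Module x lies along bay x (either way round), one to a bay
- bay4 (a point): middle of a bay floor at deck height, axes as the carrier's. Bay 54 mm (x) by 62 mm (y) inside, walls 14 mm high, pitch 66 mm. A white connector in it stands 8 mm up and slides down stiffly to deck level under a push of 12 N, and stays down: a module put in rests 8 mm high; fully home its underside is at deck height. Module x lies along bay x (either way round), one to a bay
- push_plate (a point): middle of the top edge of the outer (+y) face of the red push plate, 82 mm over the bench; the plate is 60 mm wide (x), 12 mm thick (it reaches from this point 12 mm towards the carrier's -y) and stands 48 mm above the deck; its bottom is 24 mm over the bench. 12 mm of free gap between it and the bays
- carrier (a joint): position of the carrier along the rail, m, growing towards its -y from the infeed end at 0 to the far end at 0.375. Ball detents hold it at three stations: load 0.075 (yellow mark), scan 0.215 (blue mark), out 0.355 (green mark). It slides with about 2 N, and clicks in or out of a detent with some 6 to 9 N
- load_mark (a point): white line on the yellow block beside the rail, 12 mm over the bench: the load station. The small red pointers at the middle of the carrier's long sides stand at this line when the carrier is in the detent; axes as the rail's
- scan_mark (a point): white line on the blue block beside the rail, 12 mm over the bench: the scan station. The small red pointers at the middle of the carrier's long sides stand at this line when the carrier is in the detent; axes as the rail's
- out_mark (a point): white line on the green block beside the rail, 12 mm over the bench: the out station. The small red pointers at the middle of the carrier's long sides stand at this line when the carrier is in the detent; axes as the rail's
- scanner: fixed code scanner clamped upside down behind the rail at the scan station: base 90 x 80 mm, grey head 50 to 102 mm over the bench looking along its -x at the rail, black upright grip 30 mm (x) by 32 mm (y) rising to 195 mm, centred on the origin. Origin on the bench under the grip, x away from the rail, z up
- grip_top (a point): centre of the top of the scanner's black grip, 195 mm over the bench; axes as the scanner's
- trigger_pad (a point): where to press the orange trigger: mid thickness, 58 mm up from its hinge; at rest 167 mm over the bench and 39 mm on the -x side of the grip axis. The trigger is 8 mm thick, 24 mm wide, 76 mm long, hinged at its lower end (112 mm high, 20 mm on the -x side of the grip axis), leaning out. Grip and trigger together are 58 mm thick here at rest, some 41 mm squeezed
- trigger (a joint): angle of the sprung trigger, rad: 0 let go, 0.30 squeezed right in against the grip (about 6 N)
- spray_can: green and white spray can standing on the bench, 64 mm across, 170 mm high; bystander
- tape_roll: cardboard-coloured roll of tape lying flat, 90 mm across, 24 mm high; bystander
- multimeter: yellow multimeter lying on its back, 85 x 165 x 36 mm; bystander
There are look-alikes about, which are no part of the job. Leave any pink or purple look-alike of the module3 alone.

How it is judged:
By the outcome, as a careful person would: the job done as asked, in the order asked, and still so for the second after the job is handed in, with the robot touching nothing.
Of module1, module2, module3, module4 only 2 to 4 are there at a start; the rules pass over those that are not, and their reading is None.
At some moment in a run one of module1, module2, module3, module4 may be knocked a few centimetres aside while the robot is not near it.
Once in a run the grip may slacken for a moment while it holds something.
It also fails if it takes over 210 s, if anything falls off the work surface, if the arm or the gripper's body presses on something with over 40 N, if the wrist force passes 120 N, or if a joint passes its speed limit or range.

## Working session

There is one attempt and no reset: what is moved stays moved. The work goes in short steps, Python scripts to look and compute and a tool call to move; the robot and the scene stay as the last step left them, time stands still between calls to the robot, and variables do not carry over. Pictures are saved under pics/ and viewed, at most 14 in all, crops included, and the job is handed in when it is done.

Besides the shell and the picture viewer there is one more tool, called after ">>>" in YAML: its name, and indented under it one key for each argument. move_arm: Moves the arm, as the interface text tells. Its arguments: {"type":"object","properties":{"series":{"type":"array"},"newtons":{"type":"number"}},"required":["series"]}

```bash
mkdir -p pics; ls; python3 - <<'E'
from workcell import readout, cams
import cv2, numpy as np
s=readout.observe(); print(s)
for n in ("top","side","wrist"):
    im=cams.read_camera(n); cv2.imwrite(f"pics/{n}0.png",im[:,:,::-1]); c=cams.get_calibration(n); print(n,{k:np.round(v,4).tolist() for k,v in c.items()})
E
```

```text
pics
{'t': 0.0, 'joints': array([-1.21351442,  0.59214673,  0.0483026 ,  1.60981411, -0.03329068,
        0.94266139, -0.03370325]), 'qd': array([ 0.00050365, -0.00200984, -0.00119416,  0.00047626,  0.00079432,
       -0.00030069, -0.00070603]), 'tau': array([-2.98868572e-04, -5.48690736e+01,  1.54628411e+00, -1.98124480e+01,
        9.31110000e-03,  9.05378169e-03,  4.38084300e-06]), 'tcp_pos': array([0.3155042 , 0.65184945, 0.23012416]), 'orientation': array([-3.13937189e+00,  1.36473897e-04,  2.69089160e+00]), 'ft_force': array([-0.24884362,  0.68702442,  0.06819274]), 'wrist_torque': array([ 0.02392777, -0.03011895,  0.00728084]), 'gripper_force': 0.0, 'gripper_width': 0.0854147998046831}
top {'fx': 452.1703, 'fy': 452.1703, 'cx': 328.9768, 'cy': 198.9131, 'R': [[-0.0348, -0.9994, -0.0006], [-0.9784, 0.0342, -0.2039], [0.2038, -0.0065, -0.979]], 't': [0.0045, 0.5395, 1.4523]}
side {'fx': 460.7059, 'fy': 460.7059, 'cx': 316.0657, 'cy': 199.9417, 'R': [[0.9991, -0.0432, -0.0013], [-0.0283, -0.6312, -0.7751], [0.0327, 0.7744, -0.6318]], 't': [-0.4964, 0.1205, 1.6055]}
wrist {'fx': 313.6812, 'fy': 313.6812, 'cx': 321.5817, 'cy': 199.3221, 'mount': [[-0.002, -0.9557, -0.2942, 0.0756], [1.0, -0.0017, -0.0012, 0.0002], [0.0006, -0.2942, 0.9557, -0.1428], [0.0, 0.0, 0.0, 1.0]]}
```

View pics/top0.png

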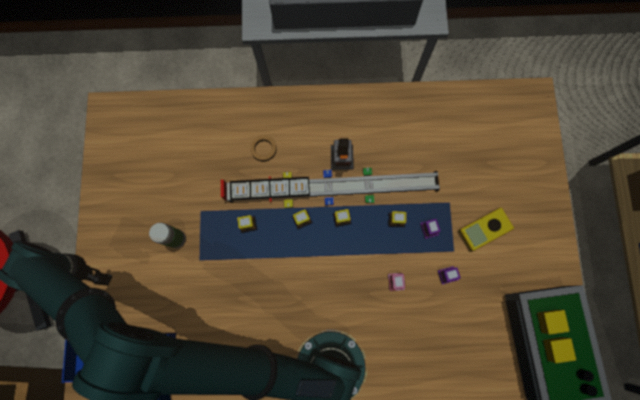

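View pics/side0.png

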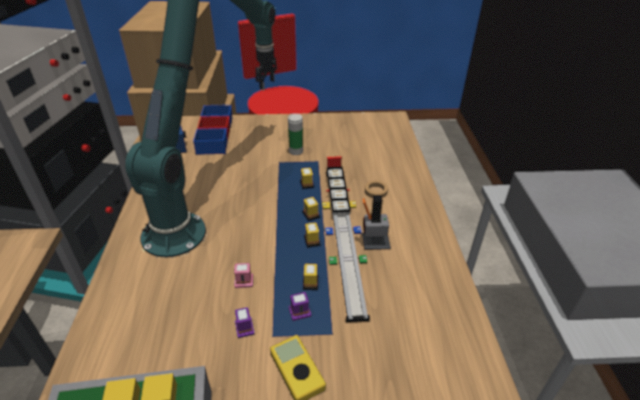

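The top view shows:
- Four yellow candidates on the blue mat at about (247,223), (302,217), (343,216) and (399,218).
- Look-alikes, all to be left alone: purple at (432,228) and (449,275), pink at (397,282), two yellow blocks on the off-bench green tray at (556,320) and (562,350), and the multimeter at (487,229).
- The carrier, with its red plate at (224,190).
- The scanner at (342,152).

I choose the four on the mat. Next is a close crop and the measurements.

```bash
cat > h.py <<'E'
import numpy as np, cv2
from scipy.spatial.transform import Rotation as Ro
from workcell import readout, cams
def T_tool(s):
    M=np.eye(4); M[:3,:3]=Ro.from_euler('xyz',s['orientation']).as_matrix(); M[:3,3]=s['tcp_pos']; return M
class Cam:
    def __init__(c,n):
        k=cams.get_calibration(n); s=readout.observe(); c.im=cams.read_camera(n); c.k=k
        if n=='wrist':
            M=T_tool(s)@np.array(k['mount']); c.R=M[:3,:3].T; c.o=M[:3,3]
        else: c.R=np.array(k['R']); c.o=-c.R.T@np.array(k['t'])
    def pt(c,uv,z):
        k=c.k; d=np.array([(uv[0]-k['cx'])/k['fx'],(uv[1]-k['cy'])/k['fy'],1])@c.R
        return c.o+d*(z-c.o[2])/d[2]
    def px(c,X):
        p=c.R@(np.array(X)-c.o); k=c.k; return p[:2]/p[2]*k['fx']+[k['cx'],k['cy']]
    def rect(c,z,box,s=1.0):
        "orthorectified view at height z: box x0,x1,y0,y1 ; s mm/px; rows: x down from x1, cols: y from y1 to y0"
        x0,x1,y0,y1=box; W=int((y1-y0)*1000/s); H=int((x1-x0)*1000/s)
        src=np.float32([c.px((x,y,z)) for x,y in ((x1,y1),(x1,y0),(x0,y0),(x0,y1))])
        M=cv2.getPerspectiveTransform(src,np.float32([[0,0],[W,0],[W,H],[0,H]]))
        return cv2.warpPerspective(c.im,M,(W,H),flags=cv2.INTER_CUBIC)
    def blobs(c,lo,hi,z,amin=20):
        hsv=cv2.cvtColor(c.im,cv2.COLOR_RGB2HSV); m=cv2.inRange(hsv,np.array(lo),np.array(hi))
        n,_,st,ce=cv2.connectedComponentsWithStats(m)
        return [(st[i,4],np.round(ce[i],1).tolist(),np.round(c.pt(ce[i],z)[:2],4).tolist()) for i in range(1,n) if st[i,4]>=amin]
def save(n,im): cv2.imwrite(f'pics/{n}.png',im[:,:,::-1])
E
python3 - <<'E'
from h import *
c=Cam('top')
print('yel',c.blobs((20,120,90),(35,255,255),.05,15))
print('red',c.blobs((0,150,80),(8,255,255),.08,15))
print('blue',c.blobs((105,150,140),(125,255,255),.012,4))
print('green',c.blobs((50,120,60),(80,255,255),.012,4))
print('orange',c.blobs((8,170,120),(16,255,255),.16,4))
save('topcrop',cv2.resize(c.im[125:295,140:470],None,fx=2.4,fy=2.4,interpolation=cv2.INTER_CUBIC))
E
```

```text
yel [(np.int32(61), [287.0, 174.3], [0.6306, 0.1246]), (np.int32(81), [288.0, 202.6], [0.5327, 0.123]), (np.int32(868), [489.5, 227.1], [0.4268, -0.5412]), (np.int32(82), [342.0, 215.5], [0.4827, -0.0557]), (np.int32(75), [300.8, 216.6], [0.4837, 0.0813]), (np.int32(77), [398.0, 217.0], [0.4711, -0.2413]), (np.int32(86), [244.8, 221.6], [0.4735, 0.2671]), (np.int32(451), [556.4, 321.8], [0.1179, -0.7203]), (np.int32(462), [562.9, 350.3], [0.0314, -0.7288])]
red [(np.int32(58), [221.9, 187.9], [0.5837, 0.3374]), (np.int32(170), [2.8, 253.3], [0.3929, 1.0355]), (np.int32(88), [2.1, 288.6], [0.2816, 1.0252])]
blue []
green [(np.int32(42), [366.9, 171.7], [0.6405, -0.1497]), (np.int32(44), [369.3, 198.1], [0.5465, -0.1533])]
orange [(np.int32(12), [343.5, 156.5], [0.6528, -0.0643]), (np.int32(6), [220.5, 180.7], [0.5876, 0.3232])]
```

View pics/topcrop.png

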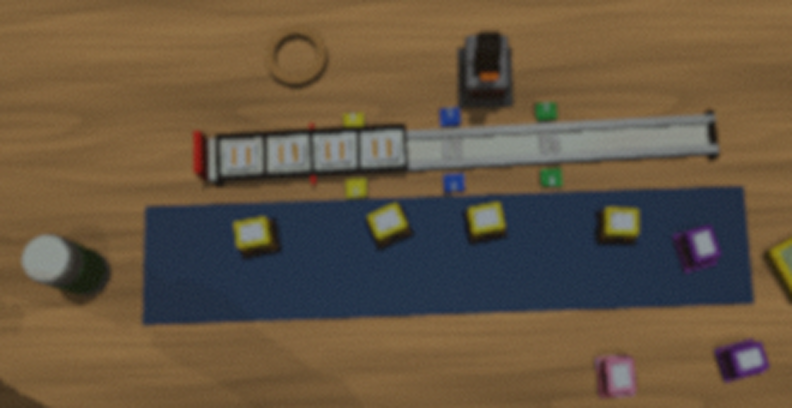

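The crop confirms four yellow modules with white top labels. The purple and pink pieces are clearly different colours. The carrier's red pointers, at crop (312,127) and (314,181), are about 55 mm short of the yellow marks at (355,120) and (355,187).

I'll move to a spot behind the push plate and look.

>>> move_arm:
  series:
    - [[0,0,-0.01],[0,0,0.135],0]
    - [[0,0,-0.01],[0,0,0.135],0]
    - [[0,0,0],[0,0,0.135],0]
    - [[0,0,0],[0,0,0.135],0]
    - [[0,0,0],[0,0,0.135],0]
    - [[0,0,0],[0,0,0.135],0]
    - [[0,0,0],[0,0,0.135],0]
    - [[0,0,0],[0,0,0.135],0]
    - [[-0.02,0.03,0],[0,0,0],0]
    - [[-0.03,0.03,0],[0,0,0],0]
    - [[-0.03,0.03,0],[0,0,0],0]
    - [[-0.03,0.03,0],[0,0,0],0]

```text
t: 1.4
tcp_pos: [0.441, 0.5464, 0.2511]
orientation: [-3.142, 0.0, 1.612]
ft_force: [0.4, 0.9, 0.7]
gripper_width: -0.0001
gripper_force: 0.0
```

>>> move_arm:
  series:
    - [[-0.03,0.03,0],[0,0,0],0]
    - [[-0.03,0.03,0],[0,0,0],0]
    - [[-0.03,0.03,0],[0,0,0],0]
    - [[-0.03,0.03,0],[0,0,0],0]
    - [[-0.03,0.007,0],[0,0,0],0]
    - [[0,0,0],[0,0,0],0]
    - [[0,0,0],[0,0,0],0]

```text
t: 2.1
tcp_pos: [0.5733, 0.4017, 0.2512]
orientation: [-3.141, -0.0, 1.609]
ft_force: [-0.6, 1.1, -0.0]
gripper_width: 0.0002
gripper_force: 0.0
```

```bash
python3 - <<'E'
from h import *
s=readout.observe(); print(s['t'],s['tcp_pos'],s['orientation'],s['joints'])
c=Cam('wrist'); save('w1',c.im)
print('red',c.blobs((0,150,60),(8,255,255),.082,15))
print('yel',c.blobs((20,120,90),(35,255,255),.012,40))
E
```

```text
2.1 [0.57334233 0.4017186  0.25119445] [-3.14107347e+00 -6.86146729e-05  1.60853990e+00] [-0.90258704  0.56086773  0.3473959   1.66163246 -0.22351646  0.95875892
 -0.4373966 ]
red [(np.int32(1415), [328.0, 229.0], [0.5815, 0.3481])]
yel [(np.int32(1047), [235.5, 268.7], [0.4602, 0.256])]
```

View pics/w1.png

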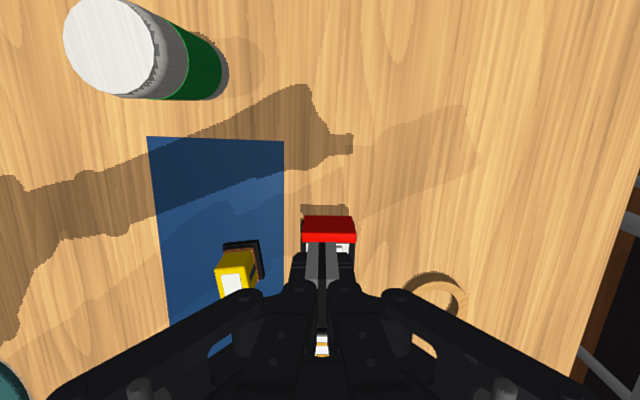

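The wrist view shows the red plate's top edge at about (328,233), module A at (235,270) on the left and the spray can at (110,45). The gripper hides everything below the image centre. Next I measure where the pointers are and how far to push.

```bash
python3 - <<'E'
from h import *
c=Cam('wrist'); 
hsv=cv2.cvtColor(c.im,cv2.COLOR_RGB2HSV)
print([ (v,hsv[v,328].tolist()) for v in range(200,256,3)])
for uv in [(303,233),(328,233),(354,233)]: print(c.pt(uv,.082))
t=Cam('top')
for p in [(312,127),(314,181)]: print(t.pt((140+p[0]/2.4,125+p[1]/2.4),.03))
for p in [(355,120),(355,187)]: print(t.pt((140+p[0]/2.4,125+p[1]/2.4),.012))
E
```

```text
[(200, [16, 126, 223]), (203, [17, 125, 224]), (206, [16, 127, 217]), (209, [16, 127, 135]), (212, [16, 125, 135]), (215, [17, 126, 136]), (218, [1, 238, 105]), (221, [1, 241, 106]), (224, [0, 236, 107]), (227, [1, 241, 107]), (230, [1, 243, 106]), (233, [1, 243, 102]), (236, [2, 239, 241]), (239, [2, 243, 243]), (242, [1, 112, 125]), (245, [0, 0, 84]), (248, [30, 3, 85]), (251, [30, 3, 85]), (254, [30, 3, 84])]
[0.55393292 0.34441215 0.082     ]
[0.58080585 0.34545668 0.082     ]
[0.60875102 0.34654289 0.082     ]
[0.62509627 0.18487335 0.03      ]
[0.54628729 0.18269675 0.03      ]
[0.63808105 0.12488878 0.012     ]
[0.53926119 0.1264997  0.012     ]
```

>>> move_arm:
  series:
    - [[0,0.003,0.045],[0,0,0],0]
    - [[0,0,0.045],[0,0,0],0]
    - [[0,0,0.045],[0,0,0],0]
    - [[0,0,0.045],[0,0,0],0]
    - [[0,0,0.015],[0,0,0],0]
    - [[0,0,0],[0,0,0],0]

```text
t: 2.85
tcp_pos: [0.5736, 0.4032, 0.0537]
orientation: [-3.137, 0.002, 1.613]
ft_force: [-0.6, 0.6, 0.4]
gripper_width: -0.0001
gripper_force: 0.0
```

>>> move_arm:
  series:
    - [[-0.02,0.005,0],[0,0,0],0]
    - [[-0.015,0,0],[0,0,0],0]
    - [[-0.005,0,0],[0,0,0],0]
    - [[-0.005,0,0],[0,0,0],0]

```text
t: 3.25
tcp_pos: [0.5843, 0.3564, 0.0582]
orientation: [3.139, -0.001, 1.608]
ft_force: [0.0, -0.1, 0.0]
gripper_width: -0.0002
gripper_force: 0.0
```

>>> move_arm:
  series:
    - [[-0.01,0,0],[0,0,0],0]
    - [[-0.01,0,0],[0,0,0],0]
    - [[-0.01,0,0],[0,0,0],0]
    - [[-0.01,0,0],[0,0,0],0]

```text
t: 3.65
tcp_pos: [0.5844, 0.318, 0.0566]
orientation: [3.141, -0.001, 1.611]
ft_force: [-0.0, 3.0, 2.0]
gripper_width: -0.0001
gripper_force: 1.4
```

```bash
python3 - <<'E'
from h import *
t=Cam('top'); print('red',t.blobs((0,150,80),(8,255,255),.08,15)[0]); print(readout.observe()['tcp_pos'])
save('t2',cv2.resize(t.im[165:215,215:335],None,fx=6,fy=6,interpolation=cv2.INTER_CUBIC))
E
```

```text
red (np.int32(37), [232.8, 186.0], [0.5887, 0.3016])
[0.58462759 0.31449643 0.05634171]
```

View pics/t2.png

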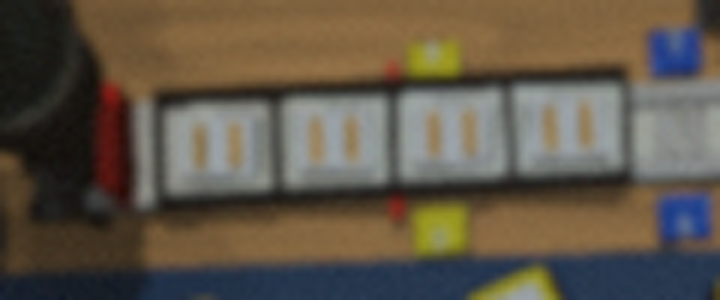

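The crop shows the pointers at (395,70–208) and the yellow lines at (434–440), so about 21 mm remain. I'll push on in fine steps and watch the force.

>>> move_arm:
  series:
    - [[-0.005,0,0],[0,0,0],0]
    - [[-0.005,0,0],[0,0,0],0]
    - [[-0.003,0,0],[0,0,0],0]
    - [[0,0,0],[0,0,0],0]

```text
t: 4.1
tcp_pos: [0.5846, 0.3106, 0.0562]
orientation: [3.14, -0.006, 1.614]
ft_force: [0.3, 8.7, -0.8]
gripper_width: -0.0002
gripper_force: 4.4
```

>>> move_arm:
  series:
    - [[-0.002,0,0],[0,0,0],0]
    - [[-0.001,0,0],[0,0,0],0]

```text
t: 4.3
tcp_pos: [0.5846, 0.3105, 0.0563]
orientation: [3.14, -0.01, 1.615]
ft_force: [-0.2, 13.7, -2.5]
gripper_width: 0.0004
gripper_force: 6.8
```

>>> move_arm:
  series:
    - [[-0.001,0,0],[0,0,0],0]
    - [[-0.001,0,0],[0,0,0],0]

```text
t: 4.5
tcp_pos: [0.5846, 0.3104, 0.0563]
orientation: [3.139, -0.012, 1.616]
ft_force: [-0.6, 17.0, -3.3]
gripper_width: -0.0002
gripper_force: 8.0
```

>>> move_arm:
  series:
    - [[-0.001,0,0],[0,0,0],0]
    - [[-0.001,0,0],[0,0,0],0]

```text
t: 4.7
tcp_pos: [0.5847, 0.3008, 0.0561]
orientation: [-3.142, -0.002, 1.615]
ft_force: [-0.1, -0.0, 0.5]
gripper_width: -0.0001
gripper_force: 0.1
```

```bash
cat > st.py <<'E'
from h import *
# pointers and marks from the top camera: rectified strips along the rail sides
t=Cam('top')
def red(box):
    x0,x1,y0,y1=box; r=t.rect(.03,box,1.0).astype(int); w=np.clip(r[:,:,0]-np.maximum(r[:,:,1],r[:,:,2])-45,0,None).sum(0); 
    return y1-(w*(np.arange(len(w))+.5)).sum()/max(w.sum(),1)/1000, w.sum()
ys=(-.2,.25)
for nm,b in (('near',(.535,.553,*ys)),('far',(.618,.640,*ys))): print(nm,'pointer y',red(b))
for nm,lo,hi in (('yel',(22,120,100),(35,255,255)),('blue',(105,120,100),(125,255,255)),('green',(50,120,60),(80,255,255))):
    print(nm,[x for x in t.blobs(lo,hi,.012,8) if x[1][1]<208 and -.2<x[2][1]<.2 and x[2][0]>.52])
print(readout.observe()['tcp_pos'],readout.observe()['ft_force'],readout.observe()['t'])
E
python3 st.py
```

```text
near pointer y (np.float64(0.13141052195526098), np.int64(1207))
far pointer y (np.float64(0.1333576923076923), np.int64(260))
yel [(np.int32(28), [289.2, 174.3], [0.6404, 0.1205]), (np.int32(13), [283.5, 173.7], [0.6433, 0.14]), (np.int32(68), [287.7, 202.8], [0.5398, 0.1272])]
blue [(np.int32(39), [327.2, 173.5], [0.6386, -0.0115]), (np.int32(44), [328.6, 200.5], [0.5429, -0.013])]
green [(np.int32(43), [367.0, 171.7], [0.6405, -0.15]), (np.int32(41), [369.2, 198.0], [0.5469, -0.153])]
[0.58480824 0.29808589 0.05591332] [ 0.54884233 -0.20824048 -0.16057125] 4.75
```

```bash
python3 - <<'E'
from h import *
t=Cam('top'); 
save('t3',cv2.resize(t.im[165:215,215:335],None,fx=6,fy=6,interpolation=cv2.INTER_CUBIC))
print(readout.observe()['tcp_pos'])
E
```

```text
[0.58488761 0.29659218 0.0558219 ]
```

View pics/t3.png

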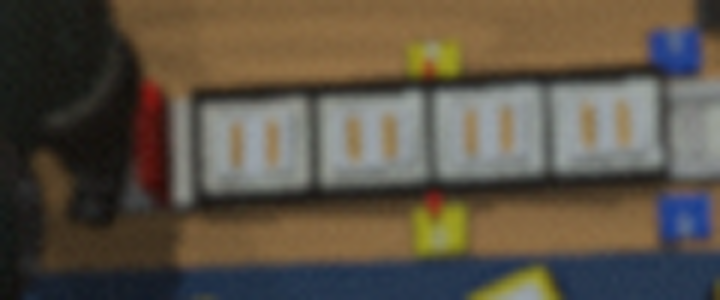

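The pointers at (430,68) and (434,203) are in line with the white lines at (433,48) and (440,235) once parallax is allowed for, so the carrier has clicked in at load. Next I retreat and survey the bays and module A from above.

>>> move_arm:
  series:
    - [[0.03,0,0],[0,0,0],0]
    - [[0,0,-0.045],[0,0,0],0]
    - [[0,0,-0.045],[0,0,0],0]
    - [[0,0,-0.045],[0,0,0],0]
    - [[0,0,-0.045],[0,0,0],0]
    - [[0,0,-0.045],[0,0,0],0]
    - [[-0.045,-0.012,0],[0,0,0],0]
    - [[-0.045,-0.012,0],[0,0,0],0]
    - [[-0.045,-0.013,0],[0,0,0],0]
    - [[-0.045,-0.013,0],[0,0,0],0]
    - [[-0.045,-0.013,0],[0,0,0],0]
    - [[0,0,0],[0,0,0],0]

```text
t: 6.0
tcp_pos: [0.527, 0.0901, 0.2809]
orientation: [-3.138, 0.005, 1.597]
ft_force: [-0.1, 0.0, -0.1]
gripper_width: -0.0001
gripper_force: 0.0
```

```bash
python3 - <<'E'
from h import *
import time
s=readout.observe(); print(s['t'],s['tcp_pos'],s['orientation'],s['qd'].max())
c=Cam('wrist'); save('w2',c.im)
np.savez('w2.npz',im=c.im,R=c.R,o=c.o)
E
```

```text
6.0 [0.52701298 0.09008998 0.2809398 ] [-3.13755069  0.00488737  1.59682296] 0.03242137016235778
```

View pics/w2.png

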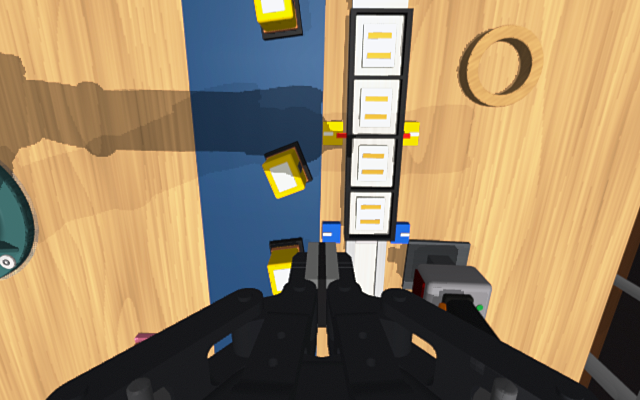

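The wrist view shows:
- All four bays in a column: (380,42), (377,104), (374,160), (370,213).
- The pointers at (340,133) and (404,133), exactly on the yellow lines.
- Module B at (287,172), A at (275,10) and C at (285,268).

Next I compute the bay frame and module B.

```bash
cat >> h.py <<'E'
def wrect(c,mask_cnt,z):
    "min-area rectangle, in world xy at height z, of a pixel contour: centre, (len,wid), yaw of long side"
    P=np.float32([c.pt(p,z)[:2] for p in mask_cnt.reshape(-1,2)])*1000
    (x,y),(a,b),_=r=cv2.minAreaRect(P); q=cv2.boxPoints(r); e=q[1]-q[0]; f=q[2]-q[1]
    L=e if np.hypot(*e)>np.hypot(*f) else f
    yaw=np.arctan2(L[1],L[0])%np.pi
    return np.array([x,y])/1000,sorted((a,b)),yaw
def modules(c,show=True):
    hsv=cv2.cvtColor(c.im,cv2.COLOR_RGB2HSV)
    y=cv2.inRange(hsv,(20,120,60),(35,255,255)); out=[]
    # white label: bright, unsaturated blob adjoining yellow
    w=cv2.inRange(hsv,(0,0,150),(179,70,255))
    n,l,st,ce=cv2.connectedComponentsWithStats(w)
    for i in range(1,n):
        if st[i,4]<60: continue
        m=(l==i).astype(np.uint8); ring=cv2.dilate(m,np.ones((7,7)))-cv2.dilate(m,np.ones((3,3)))
        if (y[ring>0]>0).mean()<.6: continue
        cn=max(cv2.findContours(m,0,1)[0],key=cv2.contourArea)
        p,d,yaw=wrect(c,cn,.066); out.append((np.round(ce[i],0).tolist(),np.round(p,4).tolist(),np.round(d,1).tolist(),round(float(yaw),3)))
    return out
class Saved(Cam):
    def __init__(c,f):
        d=np.load(f); c.im,c.R,c.o=d['im'],d['R'],d['o']; c.k=cams.get_calibration('wrist')
E
python3 - <<'E'
from h import *
c=Saved('w2.npz')
g=c.im.max(2); m=cv2.inRange(g,0,50); m[:,:330]=0; m[:,425:]=0; m[245:]=0
cn=max(cv2.findContours(m,0,1)[0],key=cv2.contourArea); print(cv2.boundingRect(cn)); 
print('frame',wrect(c,cn,.048))
for x in modules(c): print(x)
hsv=cv2.cvtColor(c.im,cv2.COLOR_RGB2HSV); o=cv2.inRange(hsv,(16,120,150),(25,255,255)); o[:,:355]=0;o[:,395:]=0
n,_,st,ce=cv2.connectedComponentsWithStats(o); print([(np.round(c.pt(ce[i],.042)[:2],4),st[i,4]) for i in range(1,n) if st[i,4]>20])
E
```

```text
(345, 12, 63, 229)
frame (array([0.58662805, 0.12594768]), [65.5055923461914, 262.83935546875], np.float32(1.591497))
([272.0, 5.0], [0.4726, 0.2557], [10.6, 22.9], 0.023)
([283.0, 177.0], [0.4807, 0.0804], [22.3, 30.1], 1.958)
[(array([0.5856, 0.2365]), np.int32(116)), (array([0.5859, 0.2165]), np.int32(114)), (array([0.5872, 0.1704]), np.int32(88)), (array([0.587 , 0.1503]), np.int32(86)), (array([0.5879, 0.1042]), np.int32(84)), (array([0.5882, 0.0843]), np.int32(84)), (array([0.5895, 0.0386]), np.int32(78)), (array([0.5904, 0.0185]), np.int32(63)), (array([ 0.6219, -0.0497]), np.int32(362))]
```

Module B is at (0.481, 0.080), yaw 1.958. The bays lie along yaw 0.021 at y = 0.2265, 0.160, 0.094 and 0.0285. I'll turn to B, open the gripper and look once more.

>>> move_arm:
  series:
    - [[0,0,0],[0,0,-0.12],1]
    - [[0,0,0],[0,0,-0.12],1]
    - [[0,0,0],[0,0,-0.12],1]
    - [[-0.02,-0.023,0.03],[0,0,0],1]
    - [[-0.02,-0.023,0.03],[0,0,0],1]
    - [[0,0,0.02],[0,0,0],1]
    - [[0,0,0],[0,0,0],1]
    - [[0,0,0],[0,0,0],1]

```text
t: 6.85
tcp_pos: [0.5038, 0.0466, 0.2013]
orientation: [-3.141, 0.0, 1.972]
ft_force: [-0.2, -0.1, -0.1]
gripper_width: 0.0855
gripper_force: 0.0
```

```bash
cat > plan.py <<'E'
import sys
from h import *
def go(p,yaw,s=None):
    "tool-frame: turn wz first, then shift (x,y,z) in turned frame"
    s=s or readout.observe(); y0=s['orientation'][2]; R=Ro.from_euler('xyz',[np.pi,0,yaw]).as_matrix()
    d=R.T@(np.array(p)-s['tcp_pos']); print('  wz %.3f shift %.4f %.4f %.4f'%(-((yaw-y0+np.pi/2)%np.pi-np.pi/2),*d),'| tilt',np.round(s['orientation'][:2],4))
E
python3 - <<'E'
from plan import *
s=readout.observe(); print(s['t'],s['tcp_pos'],s['orientation'],s['gripper_width'])
c=Cam('wrist'); np.savez('w3.npz',im=c.im,R=c.R,o=c.o); save('w3',c.im)
for x in modules(c):
    print(x); go([*x[1],.022],x[3])
E
```

```text
6.85 [0.50379716 0.04655366 0.20130394] [-3.14127510e+00  2.01814678e-05  1.97164330e+00] 0.08553578868709724
([313.0, 144.0], [0.4809, 0.0802], [21.2, 29.8], 1.95)
  wz 0.022 shift 0.0397 -0.0096 0.1799 | tilt [3.1402e+00 3.0000e-04]
([260.0, 271.0], [0.4794, -0.0563], [22.1, 30.6], 1.728)
  wz 0.244 shift -0.0979 -0.0409 0.1799 | tilt [3.1402e+00 3.0000e-04]
```

>>> move_arm:
  series:
    - [[0.02,-0.005,0],[0,0,0.022],1]
    - [[0.02,-0.005,0.02],[0,0,0],1]
    - [[0,0,0.04],[0,0,0],1]
    - [[0,0,0.04],[0,0,0],1]
    - [[0,0,0.04],[0,0,0],1]
    - [[0,0,0.03],[0,0,0],1]
    - [[0,0,0.01],[0,0,0],1]
    - [[0,0,0],[0,0,0],1]
    - [[0,0,0],[0,0,0],0]
    - [[0,0,0],[0,0,0],0]
    - [[0,0,0],[0,0,0],0]
    - [[0,0,0],[0,0,0],0]
  newtons: 60

```text
t: 8.1
tcp_pos: [0.4802, 0.0795, 0.0227]
orientation: [3.138, 0.0, 1.949]
ft_force: [-0.4, 1.1, 7.4]
gripper_width: 0.0371
gripper_force: 60.1
```

>>> move_arm:
  series:
    - [[0,0,0],[0,0,0],0]
    - [[0,0,0],[0,0,0],0]
    - [[0,0,0],[0,0,0],0]

```text
t: 8.4
tcp_pos: [0.4801, 0.0795, 0.0228]
orientation: [3.139, 0.0, 1.949]
ft_force: [0.1, -0.1, 6.5]
gripper_width: 0.0376
gripper_force: 60.2
```

Gripped, opening 37.6 mm. I'll lift, turn to the carrier's yaw and go over bay 3.

>>> move_arm:
  series:
    - [[0,0,-0.03],[0,0,0],0]
    - [[0,0,-0.04],[0,0,0],0]
    - [[0,0,0],[0,0,0.12],0]
    - [[0,0,0],[0,0,0.12],0]
    - [[0,0,0],[0,0,0.117],0]
    - [[0.004,0.036,0],[0,0,0],0]
    - [[0.004,0.036,0],[0,0,0],0]
    - [[0.0044,0.0362,0],[0,0,0],0]
    - [[0,0,0],[0,0,0],0]
    - [[0,0,0],[0,0,0],0]

```text
t: 9.4
tcp_pos: [0.587, 0.0941, 0.0914]
orientation: [-3.141, -0.0, 1.592]
ft_force: [-0.2, -0.3, -2.4]
gripper_width: 0.0372
gripper_force: 61.4
```

```bash
python3 - <<'E'
from plan import *
s=readout.observe(); print(s['t'],s['tcp_pos'],s['orientation'],s['gripper_width'],s['gripper_force'],s['ft_force'])
go([.5880,.0942,.064],1.592)
c=Cam('wrist'); save('w4',c.im)
E
```

```text
9.4 [0.58697422 0.0941225  0.09140421] [-3.14144056e+00 -1.01629271e-04  1.59240015e+00] 0.037240501946487085 61.38237476348877 [-0.17475414 -0.25381861 -2.43979787]
  wz 0.000 shift 0.0001 0.0010 0.0274 | tilt [-3.1414e+00 -1.0000e-04]
```

View pics/w4.png

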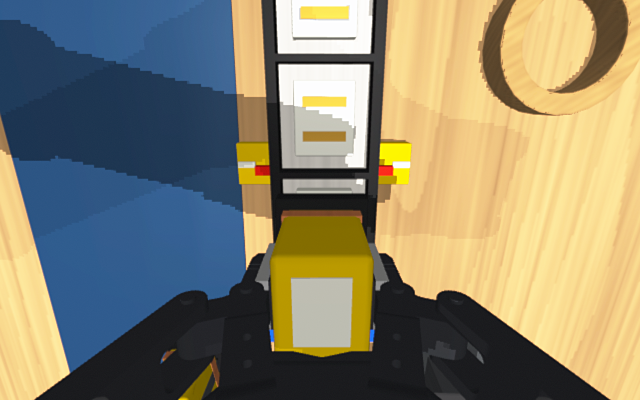

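The module is held square, with its label at (322,313), over bay 3. The next free bay is visible at (323,117). Lowering and pressing.

>>> move_arm:
  series:
    - [[0,0.001,0.01],[0,0,0],0]
    - [[0,0,0.01],[0,0,0],0]
    - [[0,0,0.005],[0,0,0],0]
    - [[0,0,0],[0,0,0],0]

```text
t: 9.85
tcp_pos: [0.5866, 0.0937, 0.0652]
orientation: [-3.139, 0.0, 1.592]
ft_force: [-0.2, 0.3, -2.3]
gripper_width: 0.0372
gripper_force: 61.4
```

>>> move_arm:
  series:
    - [[0,0,0.003],[0,0,0],0]
    - [[0,0,0.003],[0,0,0],0]
    - [[0,0,0.003],[0,0,0],0]
    - [[0,0,0.001],[0,0,0],0]
    - [[0,0,0],[0,0,0],0]

```text
t: 10.35
tcp_pos: [0.5875, 0.0937, 0.0573]
orientation: [-3.141, -0.001, 1.592]
ft_force: [-3.5, -1.0, 6.0]
gripper_width: 0.0372
gripper_force: 62.5
```

>>> move_arm:
  series:
    - [[0,0,0.001],[0,0,0],0]
    - [[0,0,0.001],[0,0,0],0]
    - [[0,0,0],[0,0,0],0]

```text
t: 10.65
tcp_pos: [0.5876, 0.0937, 0.0567]
orientation: [-3.141, -0.001, 1.591]
ft_force: [-5.2, -0.3, 17.4]
gripper_width: 0.0378
gripper_force: 38.7
```

>>> move_arm:
  series:
    - [[0,0,0.001],[0,0,0],0]
    - [[0,0,0.001],[0,0,0],0]
    - [[0,0,0],[0,0,0],0]

```text
t: 10.95
tcp_pos: [0.5875, 0.0938, 0.0567]
orientation: [-3.141, -0.003, 1.591]
ft_force: [-9.7, -0.6, 32.0]
gripper_width: 0.0378
gripper_force: 56.4
```

Rigid at z = 0.0567 with 32 N, so it is home. I'll ease off, release, rise and go on to look at module C.

>>> move_arm:
  series:
    - [[0,0,-0.003],[0,0,0],0]
    - [[0,0,0],[0,0,0],1]
    - [[0,0,0],[0,0,0],1]
    - [[0,0,0],[0,0,0],1]
    - [[0,0,-0.03],[0,0,0],1]
    - [[0,0,-0.045],[0,0,0],1]
    - [[0,-0.02,-0.04],[0,0,0],1]
    - [[-0.02,-0.03,-0.03],[0,0,0],1]
    - [[-0.04,-0.02,0],[0,0,0],1]
    - [[-0.04,-0.02,0],[0,0,0],1]
    - [[-0.04,-0.015,0],[0,0,0],1]
    - [[-0.04,0,0],[0,0,-0.136],1]

```text
t: 12.15
tcp_pos: [0.4835, -0.0893, 0.1997]
orientation: [-3.138, -0.001, 1.731]
ft_force: [0.5, -0.1, 0.5]
gripper_width: 0.0853
gripper_force: 0.0
```

>>> move_arm:
  series:
    - [[-0.013,0,0],[0,0,0],1]
    - [[0,0,0],[0,0,0],1]

```text
t: 12.35
tcp_pos: [0.489, -0.1036, 0.2004]
orientation: [3.141, 0.001, 1.722]
ft_force: [0.5, 0.5, -0.6]
gripper_width: 0.0852
gripper_force: 0.0
```

```bash
cat > look.py <<'E'
from plan import *
s=readout.observe(); print(s['t'],s['tcp_pos'],s['orientation'],s['gripper_width'])
c=Cam('wrist'); np.savez('last.npz',im=c.im,R=c.R,o=c.o); save('last',c.im)
for x in modules(c):
    print(x); go([*x[1],.0245],x[3])
E
python3 look.py
```

```text
12.35 [ 0.4890101  -0.10359682  0.20039661] [3.14089081e+00 1.04106783e-03 1.72155562e+00] 0.08519160305247216
([320.0, 134.0], [0.4796, -0.0554], [21.6, 29.2], 1.729)
  wz -0.004 shift 0.0469 -0.0020 0.1756 | tilt [-3.1415e+00 -3.0000e-04]
([316.0, 326.0], [0.505, -0.2535], [22.1, 30.5], 1.518)
  wz 0.207 shift -0.1511 0.0240 0.1756 | tilt [-3.1415e+00 -3.0000e-04]
```

>>> move_arm:
  series:
    - [[0.024,-0.002,0],[0,0,0],1]
    - [[0.023,0,0.02],[0,0,0],1]
    - [[0,0,0.04],[0,0,0],1]
    - [[0,0,0.04],[0,0,0],1]
    - [[0,0,0.04],[0,0,0],1]
    - [[0,0,0.03],[0,0,0],1]
    - [[0,0,0.005],[0,0,0],1]
    - [[0,0,0],[0,0,0],0]
    - [[0,0,0],[0,0,0],0]
    - [[0,0,0],[0,0,0],0]
    - [[0,0,0],[0,0,0],0]
    - [[0,0,0],[0,0,0],0]

```text
t: 13.6
tcp_pos: [0.4805, -0.0548, 0.0269]
orientation: [3.139, 0.0, 1.728]
ft_force: [-0.3, 0.5, 6.7]
gripper_width: 0.0375
gripper_force: 61.0
```

```bash
python3 - <<'E'
from plan import *
s=readout.observe(); print(s['t'],s['tcp_pos'],s['orientation'],s['gripper_width'],s['gripper_force'],s['ft_force'])
go([.590,.0285,.095],1.592)
E
```

```text
13.6 [ 0.48045819 -0.05479773  0.02688827] [3.13867567e+00 2.38940779e-04 1.72810281e+00] 0.03745932443607193 60.99973797798157 [-0.28780309  0.5175354   6.68044253]
  wz 0.136 shift 0.0810 0.1113 -0.0681 | tilt [3.1387e+00 2.0000e-04]
```

>>> move_arm:
  series:
    - [[0,0,-0.03],[0,0,0],0]
    - [[0,0,-0.038],[0,0,0],0]
    - [[0,0,0],[0,0,0.136],0]
    - [[0.04,0,0],[0,0,0],0]
    - [[0.041,0.03,0],[0,0,0],0]
    - [[0,0.04,0],[0,0,0],0]
    - [[0,0.04,0],[0,0,0],0]
    - [[0,0,0],[0,0,0],0]
    - [[0,0,0],[0,0,0],0]

```text
t: 14.5
tcp_pos: [0.5877, 0.0279, 0.0938]
orientation: [3.141, 0.0, 1.592]
ft_force: [-0.8, -0.1, -2.4]
gripper_width: 0.0373
gripper_force: 61.1
```

```bash
python3 - <<'E'
from plan import *
s=readout.observe(); print(s['t'],s['tcp_pos'],s['orientation'],s['gripper_width'],s['gripper_force'],s['ft_force'])
go([.5893,.0285,.069],1.592)
E
cat > held.py <<'E'
# label of the held module relative to the tool (compare with earlier picture)
from h import *
import sys
def lab(im):
    hsv=cv2.cvtColor(im,cv2.COLOR_RGB2HSV); w=cv2.inRange(hsv,(0,0,150),(179,70,255)); w[:260]=0; w[:,:270]=0; w[:,380:]=0
    c=max(cv2.findContours(w,0,1)[0],key=cv2.contourArea); return cv2.minAreaRect(c)
print('ref',lab(cv2.imread('pics/w4.png')[:,:,::-1].copy())); c=Cam('wrist'); save('held',c.im); print('now',lab(c.im))
E
python3 held.py
```

```text
14.5 [0.58770055 0.0278743  0.09376531] [3.14080856e+00 1.40825625e-07 1.59236919e+00] 0.03731066993799763 61.09892249107361 [-0.80206633 -0.12267014 -2.44714398]
  wz 0.000 shift 0.0006 0.0016 0.0248 | tilt [3.1408 0.    ]
ref ((321.0, 312.0), (68.0, 60.0), 90.0)
now ((321.0, 308.5), (65.0, 58.0), 90.0)
```

>>> move_arm:
  series:
    - [[0,0.0015,0.01],[0,0,0],0]
    - [[0,0,0.01],[0,0,0],0]
    - [[0,0,0.004],[0,0,0],0]
    - [[0,0,0],[0,0,0],0]
    - [[0,0,0.003],[0,0,0],0]
    - [[0,0,0.003],[0,0,0],0]
    - [[0,0,0.003],[0,0,0],0]
    - [[0,0,0.001],[0,0,0],0]
    - [[0,0,0],[0,0,0],0]

```text
t: 15.45
tcp_pos: [0.5882, 0.0275, 0.0609]
orientation: [-3.141, -0.001, 1.591]
ft_force: [-4.4, 0.3, 13.1]
gripper_width: 0.0376
gripper_force: 62.6
```

>>> move_arm:
  series:
    - [[0,0,0.001],[0,0,0],0]
    - [[0,0,0.001],[0,0,0],0]
    - [[0,0,0.001],[0,0,0],0]
    - [[0,0,0],[0,0,0],0]

```text
t: 15.85
tcp_pos: [0.5881, 0.0275, 0.0608]
orientation: [-3.141, -0.003, 1.591]
ft_force: [-10.2, 1.1, 34.9]
gripper_width: 0.0373
gripper_force: 65.5
```

Home at 0.0608 with 35 N. Release and go to look at module D.

>>> move_arm:
  series:
    - [[0,0,-0.003],[0,0,0],0]
    - [[0,0,0],[0,0,0],1]
    - [[0,0,0],[0,0,0],1]
    - [[0,0,0],[0,0,0],1]
    - [[0,0,-0.03],[0,0,0],1]
    - [[0,0,-0.045],[0,0,0],1]
    - [[0,-0.02,-0.04],[0,0,0],1]
    - [[0,-0.04,-0.03],[0,0,0],1]
    - [[0,-0.04,0],[0,0,0],1]
    - [[-0.045,0,0],[0,0,0],1]
    - [[-0.045,0,0],[0,0,0],1]
    - [[-0.045,0,0],[0,0,0],1]

```text
t: 17.05
tcp_pos: [0.4914, -0.11, 0.2042]
orientation: [3.141, -0.0, 1.594]
ft_force: [1.5, -0.2, 0.7]
gripper_width: 0.0858
gripper_force: 0.0
```

>>> move_arm:
  series:
    - [[-0.045,0,0],[0,0,0],1]
    - [[-0.045,0,0],[0,0,0],1]
    - [[-0.045,0,0],[0,0,0],1]
    - [[-0.045,0,0],[0,0,0],1]
    - [[0,0,0],[0,0,0],1]
    - [[0,0,0],[0,0,0],1]

```text
t: 17.65
tcp_pos: [0.4946, -0.2909, 0.2037]
orientation: [-3.14, 0.0, 1.588]
ft_force: [-1.2, 1.1, -0.4]
gripper_width: 0.0853
gripper_force: 0.0
```

```bash
python3 look.py
```

```text
17.65 [ 0.49456081 -0.29090138  0.20374357] [-3.14049741e+00  1.65449177e-04  1.58843361e+00] 0.08532021402356696
([335.0, 147.0], [0.5054, -0.2531], [22.0, 29.9], 1.516)
  wz 0.075 shift 0.0364 0.0085 0.1791 | tilt [-3.1402e+00 -1.1000e-03]
```

D was knocked aside and is now at (0.505, −0.253). I'll grasp it with a reduced opening, since it is close to the rail.

>>> move_arm:
  series:
    - [[0.018,0.0085,0],[0,0,0.075],0.75]
    - [[0.018,0,0.02],[0,0,0],0.75]
    - [[0,0,0.04],[0,0,0],0.75]
    - [[0,0,0.04],[0,0,0],0.75]
    - [[0,0,0.04],[0,0,0],0.75]
    - [[0,0,0.032],[0,0,0],0.75]
    - [[0,0,0.005],[0,0,0],0.75]
    - [[0,0,0],[0,0,0],0]
    - [[0,0,0],[0,0,0],0]
    - [[0,0,0],[0,0,0],0]
    - [[0,0,0],[0,0,0],0]
    - [[0,0,0],[0,0,0],0]

```text
t: 18.9
tcp_pos: [0.5052, -0.2534, 0.0286]
orientation: [3.14, 0.0, 1.517]
ft_force: [-0.0, 0.5, 5.3]
gripper_width: 0.0374
gripper_force: 61.0
```

```bash
python3 - <<'E'
from plan import *
s=readout.observe(); print(s['t'],s['tcp_pos'],s['orientation'],s['gripper_width'],s['gripper_force'],s['ft_force'])
go([.5865,.1603,.095],1.592)
E
```

```text
18.9 [ 0.50518379 -0.25341211  0.02858534] [3.13959992e+00 3.48674435e-04 1.51700077e+00] 0.03740027029039377 60.97877740859985 [-0.01433759  0.52373201  5.26819366]
  wz -0.075 shift 0.4119 0.0901 -0.0664 | tilt [3.1396e+00 3.0000e-04]
```

>>> move_arm:
  series:
    - [[0,0,-0.03],[0,0,0],0]
    - [[0,-0.01,-0.036],[0,0,-0.075],0]
    - [[0.045,-0.01,0],[0,0,0],0]
    - [[0.045,0,0],[0,0,0],0]
    - [[0.045,0,0],[0,0,0],0]
    - [[0.045,0,0],[0,0,0],0]
    - [[0.045,0,0],[0,0,0],0]
    - [[0.045,0,0],[0,0,0],0]
    - [[0.045,0,0],[0,0,0],0]
    - [[0.045,0,0],[0,0,0],0]
    - [[0.045,0.03,0],[0,0,0],0]
    - [[0.007,0.04,0],[0,0,0],0]

```text
t: 20.1
tcp_pos: [0.5403, 0.1654, 0.0927]
orientation: [-3.136, -0.004, 1.603]
ft_force: [0.8, 0.0, -2.2]
gripper_width: 0.0374
gripper_force: 60.8
```

>>> move_arm:
  series:
    - [[0,0.04,0],[0,0,0],0]
    - [[0,0,0],[0,0,0],0]
    - [[0,0,0],[0,0,0],0]

```text
t: 20.4
tcp_pos: [0.5841, 0.1577, 0.0933]
orientation: [3.141, 0.0, 1.592]
ft_force: [-1.2, 0.0, -1.1]
gripper_width: 0.0375
gripper_force: 60.8
```

```bash
python3 - <<'E'
from plan import *
s=readout.observe(); print(s['t'],s['tcp_pos'],s['orientation'],s['gripper_width'],s['gripper_force'],s['ft_force'])
go([.5865,.1603,.0706],1.592)
E
python3 held.py
```

```text
20.4 [0.58408221 0.15767153 0.09334062] [3.14128194e+00 3.32315003e-04 1.59167464e+00] 0.03751233742527613 60.83130598068237 [-1.17626283  0.01555619 -1.08619223]
  wz -0.000 shift 0.0026 0.0025 0.0227 | tilt [3.1413e+00 3.0000e-04]
ref ((321.0, 312.0), (68.0, 60.0), 90.0)
now ((321.5, 304.0), (66.0, 57.0), 90.0)
```

>>> move_arm:
  series:
    - [[0.0018,0.0025,0],[0,0,0],0]
    - [[0,0,0.01],[0,0,0],0]
    - [[0,0,0.01],[0,0,0],0]
    - [[0,0,0.002],[0,0,0],0]
    - [[0,0,0],[0,0,0],0]
    - [[0,0,0.003],[0,0,0],0]
    - [[0,0,0.003],[0,0,0],0]
    - [[0,0,0.003],[0,0,0],0]
    - [[0,0,0.001],[0,0,0],0]
    - [[0,0,0],[0,0,0],0]

```text
t: 21.45
tcp_pos: [0.5857, 0.1596, 0.0626]
orientation: [-3.141, -0.001, 1.592]
ft_force: [-3.6, -0.7, 10.0]
gripper_width: 0.0377
gripper_force: 62.5
```

>>> move_arm:
  series:
    - [[0,0,0.001],[0,0,0],0]
    - [[0,0,0.001],[0,0,0],0]
    - [[0,0,0.001],[0,0,0],0]
    - [[0,0,0],[0,0,0],0]

```text
t: 21.85
tcp_pos: [0.5857, 0.1596, 0.0624]
orientation: [-3.14, -0.003, 1.591]
ft_force: [-9.3, 0.2, 31.6]
gripper_width: 0.0373
gripper_force: 65.1
```

Home. Now module A.

>>> move_arm:
  series:
    - [[0,0,-0.003],[0,0,0],0]
    - [[0,0,0],[0,0,0],1]
    - [[0,0,0],[0,0,0],1]
    - [[0,0,0],[0,0,0],1]
    - [[0,0,-0.03],[0,0,0],1]
    - [[0,0,-0.045],[0,0,0],1]
    - [[0,-0.02,-0.04],[0,0,0],1]
    - [[0.02,-0.04,-0.03],[0,0,0],1]
    - [[0.03,-0.04,0],[0,0,0],1]
    - [[0,-0.01,0],[0,0,0],1]
    - [[0,0,0],[0,0,0],1]
    - [[0,0,0],[0,0,0],1]

```text
t: 23.05
tcp_pos: [0.4787, 0.2055, 0.204]
orientation: [3.141, 0.001, 1.591]
ft_force: [0.8, -0.1, 0.4]
gripper_width: 0.0855
gripper_force: 0.0
```

```bash
python3 look.py
```

```text
23.05 [0.4786877  0.20548208 0.2040071 ] [3.14056801e+00 7.61677907e-04 1.59125972e+00] 0.08549731490991715
([314.0, 121.0], [0.4707, 0.2653], [21.7, 29.8], 1.716)
  wz -0.126 shift 0.0608 0.0002 0.1796 | tilt [3.1401e+00 9.0000e-04]
([446.0, 250.0], [0.6011, 0.1423], [25.3, 33.8], 1.588)
  wz 0.002 shift -0.0649 0.1207 0.1796 | tilt [3.1401e+00 9.0000e-04]
```

>>> move_arm:
  series:
    - [[0,0,0],[0,0,-0.126],1]
    - [[0.03,0,0],[0,0,0],1]
    - [[0.031,0,0.02],[0,0,0],1]
    - [[0,0,0.04],[0,0,0],1]
    - [[0,0,0.04],[0,0,0],1]
    - [[0,0,0.04],[0,0,0],1]
    - [[0,0,0.032],[0,0,0],1]
    - [[0,0,0.005],[0,0,0],1]
    - [[0,0,0],[0,0,0],0]
    - [[0,0,0],[0,0,0],0]
    - [[0,0,0],[0,0,0],0]
    - [[0,0,0],[0,0,0],0]

```text
t: 24.3
tcp_pos: [0.4704, 0.2669, 0.0289]
orientation: [3.138, -0.001, 1.718]
ft_force: [0.0, 0.4, 4.2]
gripper_width: 0.0374
gripper_force: 60.1
```

```bash
python3 - <<'E'
from plan import *
s=readout.observe(); print(s['t'],s['tcp_pos'],s['orientation'],s['gripper_width'],s['gripper_force'],s['ft_force'])
go([.585,.2262,.095],1.592)
E
```

```text
24.3 [0.47036815 0.2668783  0.02889652] [ 3.13811158e+00 -1.14128701e-03  1.71778554e+00] 0.03743400003696786 60.06997346878052 [0.04494369 0.39992621 4.23719909]
  wz 0.126 shift -0.0431 0.1137 -0.0661 | tilt [ 3.1381e+00 -1.1000e-03]
```

>>> move_arm:
  series:
    - [[0,0,-0.03],[0,0,0],0]
    - [[0,0,-0.036],[0,0,0],0]
    - [[0,0,0],[0,0,0.126],0]
    - [[-0.0208,0.01,0],[0,0,0],0]
    - [[-0.0208,0.035,0],[0,0,0],0]
    - [[0,0.035,0],[0,0,0],0]
    - [[0,0.0337,0],[0,0,0],0]
    - [[0,0,0],[0,0,0],0]
    - [[0,0,0],[0,0,0],0]

```text
t: 25.2
tcp_pos: [0.5835, 0.2272, 0.0934]
orientation: [-3.141, -0.0, 1.592]
ft_force: [-1.0, -1.4, -2.1]
gripper_width: 0.0371
gripper_force: 61.2
```

```bash
python3 - <<'E'
from plan import *
s=readout.observe(); print(s['t'],s['tcp_pos'],s['orientation'],s['gripper_width'],s['gripper_force'],s['ft_force'])
go([.585,.2277,.0709],1.592)
E
python3 held.py
```

```text
25.2 [0.58348314 0.22721526 0.09343278] [-3.14146282e+00 -1.56363364e-04  1.59182448e+00] 0.03706469340157326 61.20024561882019 [-0.97689242 -1.43430386 -2.07433284]
  wz -0.000 shift 0.0005 0.0015 0.0225 | tilt [-3.1415e+00 -2.0000e-04]
ref ((321.0, 312.0), (68.0, 60.0), 90.0)
now ((321.5, 306.5), (65.0, 57.0), 90.0)
```

>>> move_arm:
  series:
    - [[0,0.0015,0],[0,0,0],0]
    - [[0,0,0.01],[0,0,0],0]
    - [[0,0,0.01],[0,0,0],0]
    - [[0,0,0.002],[0,0,0],0]
    - [[0,0,0],[0,0,0],0]
    - [[0,0,0.003],[0,0,0],0]
    - [[0,0,0.003],[0,0,0],0]
    - [[0,0,0.003],[0,0,0],0]
    - [[0,0,0.001],[0,0,0],0]
    - [[0,0,0],[0,0,0],0]

```text
t: 26.25
tcp_pos: [0.5845, 0.2272, 0.0628]
orientation: [-3.14, -0.001, 1.592]
ft_force: [-4.7, -0.1, 12.3]
gripper_width: 0.0375
gripper_force: 63.3
```

>>> move_arm:
  series:
    - [[0,0,0.001],[0,0,0],0]
    - [[0,0,0.001],[0,0,0],0]
    - [[0,0,0.001],[0,0,0],0]
    - [[0,0,0],[0,0,0],0]

```text
t: 26.65
tcp_pos: [0.5846, 0.2272, 0.0627]
orientation: [-3.14, -0.004, 1.591]
ft_force: [-10.2, -1.4, 31.9]
gripper_width: 0.0375
gripper_force: 65.7
```

All four are home. I'll release, rise, and go behind the push plate with the fingers shut.

>>> move_arm:
  series:
    - [[0,0,-0.003],[0,0,0],0]
    - [[0,0,0],[0,0,0],1]
    - [[0,0,0],[0,0,0],1]
    - [[0,0,0],[0,0,0],1]
    - [[0,0,-0.03],[0,0,0],1]
    - [[0,0,-0.045],[0,0,0],1]
    - [[0,0,-0.045],[0,0,0],0]
    - [[0.03,0,0],[0,0,0],0]
    - [[0.04,0,0],[0,0,0],0]
    - [[0.04,0,0],[0,0,0],0]
    - [[0,0,0],[0,0,0],0]
    - [[0,0,0],[0,0,0],0]
  newtons: 30

```text
t: 27.85
tcp_pos: [0.5819, 0.3387, 0.1801]
orientation: [-3.141, 0.001, 1.595]
ft_force: [-0.3, -0.5, 0.5]
gripper_width: 0.0006
gripper_force: 0.0
```

```bash
python3 - <<'E'
from plan import *
s=readout.observe(); print(s['t'],s['tcp_pos'],s['orientation'],s['gripper_width'])
go([.584,.335,.056],1.592); go([.584,.302,.056],1.592)
c=Cam('wrist'); t=Cam('top')
a=cv2.resize(c.im,(480,300)); b=cv2.resize(t.im[165:265,215:415],(600,300),interpolation=cv2.INTER_CUBIC)
save('m5',np.vstack([np.hstack([a,np.zeros((300,120,3),np.uint8)]),b])) ; print('red',c.blobs((0,150,60),(8,255,255),.082,100))
E
```

```text
27.85 [0.58191363 0.33869233 0.18009344] [-3.14067923e+00  8.42936220e-04  1.59515328e+00] 0.0006392271810134441
  wz 0.003 shift -0.0037 0.0020 0.1241 | tilt [-3.1407e+00  8.0000e-04]
  wz 0.003 shift -0.0367 0.0013 0.1241 | tilt [-3.1407e+00  8.0000e-04]
red [(np.int32(898), [325.5, 245.3], [0.5854, 0.2994])]
```

View pics/m5.png

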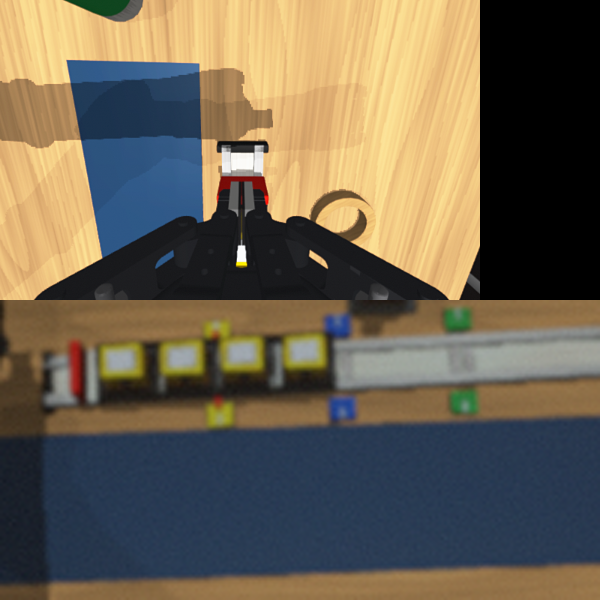

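The picture shows four modules in the four bays, none left on the mat, and the pointers still on the yellow mark. The plate is in front of the fingers, so I'll go down and push to scan.

>>> move_arm:
  series:
    - [[0,0.002,0.04],[0,0,0],0]
    - [[0,0,0.045],[0,0,0],0]
    - [[0,0,0.039],[0,0,0],0]
    - [[-0.02,0,0],[0,0,0],0]
    - [[-0.015,0,0],[0,0,0],0]
    - [[-0.003,0,0],[0,0,0],0]
    - [[-0.003,0,0],[0,0,0],0]

```text
t: 28.65
tcp_pos: [0.587, 0.2958, 0.0595]
orientation: [3.139, -0.002, 1.59]
ft_force: [-0.8, 4.5, -0.1]
gripper_width: 0.0003
gripper_force: 1.8
```

>>> move_arm:
  series:
    - [[-0.002,0,0],[0,0,0],0]
    - [[-0.002,0,0],[0,0,0],0]
    - [[-0.002,0,0],[0,0,0],0]
    - [[-0.001,0,0],[0,0,0],0]

```text
t: 29.05
tcp_pos: [0.5871, 0.2922, 0.0591]
orientation: [3.138, -0.004, 1.594]
ft_force: [0.1, 3.9, 2.4]
gripper_width: 0.0004
gripper_force: 2.0
```

>>> move_arm:
  series:
    - [[-0.005,0,0],[0,0,0],0]
    - [[-0.01,0,0],[0,0,0],0]
    - [[-0.01,0,0],[0,0,0],0]
    - [[-0.01,0,0],[0,0,0],0]
    - [[-0.01,0,0],[0,0,0],0]
    - [[-0.01,0,0],[0,0,0],0]
    - [[-0.01,0,0],[0,0,0],0]
    - [[-0.01,0,0],[0,0,0],0]
    - [[-0.01,0,0],[0,0,0],0]
    - [[-0.01,0,0],[0,0,0],0]
    - [[-0.005,0,0],[0,0,0],0]
    - [[0,0,0],[0,0,0],0]

```text
t: 30.25
tcp_pos: [0.5867, 0.1867, 0.0569]
orientation: [-3.139, 0.002, 1.59]
ft_force: [-0.5, 0.1, 0.5]
gripper_width: 0.0001
gripper_force: 0.0
```

```bash
python3 st.py
```

```text
near pointer y (np.float64(0.015635026737967905), np.int64(1496))
far pointer y (np.float64(0.01746904937361829), np.int64(1357))
yel [(np.int32(134), [288.0, 179.7], [0.6214, 0.1249]), (np.int32(83), [329.2, 181.2], [0.6109, -0.0174]), (np.int32(87), [349.6, 179.6], [0.614, -0.0884]), (np.int32(91), [309.1, 181.6], [0.6118, 0.0522]), (np.int32(73), [287.6, 202.5], [0.5407, 0.1276])]
blue [(np.int32(25), [327.0, 172.5], [0.6424, -0.0112]), (np.int32(49), [328.7, 200.1], [0.5441, -0.0134])]
green [(np.int32(43), [366.9, 171.6], [0.6408, -0.1497]), (np.int32(43), [369.1, 198.1], [0.5465, -0.1525])]
[0.58662666 0.18754204 0.05677293] [-0.62381537  0.99749837 -0.04013652] 30.3
```

>>> move_arm:
  series:
    - [[-0.006,0,0],[0,0,0],0]
    - [[-0.004,0,0],[0,0,0],0]
    - [[-0.003,0,0],[0,0,0],0]
    - [[0,0,0],[0,0,0],0]

```text
t: 30.7
tcp_pos: [0.5878, 0.1753, 0.0571]
orientation: [-3.141, 0.001, 1.591]
ft_force: [0.3, -0.6, -0.7]
gripper_width: 0.0002
gripper_force: 0.0
```

>>> move_arm:
  series:
    - [[-0.002,0,0],[0,0,0],0]
    - [[-0.001,0,0],[0,0,0],0]
    - [[0,0,0],[0,0,0],0]

```text
t: 31.0
tcp_pos: [0.588, 0.1731, 0.0572]
orientation: [-3.141, 0.0, 1.592]
ft_force: [-1.2, 0.7, 0.1]
gripper_width: 0.0001
gripper_force: 0.5
```

>>> move_arm:
  series:
    - [[-0.001,0,0],[0,0,0],0]
    - [[-0.001,0,0],[0,0,0],0]
    - [[0,0,0],[0,0,0],0]

```text
t: 31.3
tcp_pos: [0.5881, 0.1718, 0.0572]
orientation: [-3.141, -0.001, 1.592]
ft_force: [-0.4, 3.4, -0.6]
gripper_width: -0.0003
gripper_force: 1.3
```

>>> move_arm:
  series:
    - [[-0.001,0,0],[0,0,0],0]
    - [[-0.001,0,0],[0,0,0],0]
    - [[-0.001,0,0],[0,0,0],0]

```text
t: 31.6
tcp_pos: [0.5881, 0.1715, 0.0572]
orientation: [-3.141, -0.004, 1.594]
ft_force: [-1.2, 8.0, 0.2]
gripper_width: -0.0001
gripper_force: 4.1
```

>>> move_arm:
  series:
    - [[-0.001,0,0],[0,0,0],0]
    - [[-0.001,0,0],[0,0,0],0]

```text
t: 31.8
tcp_pos: [0.5881, 0.1713, 0.0572]
orientation: [-3.141, -0.006, 1.595]
ft_force: [-1.3, 10.5, 0.6]
gripper_width: -0.0002
gripper_force: 5.4
```

>>> move_arm:
  series:
    - [[-0.001,0,0],[0,0,0],0]
    - [[0,0,0],[0,0,0],0]

```text
t: 32.0
tcp_pos: [0.588, 0.1713, 0.0572]
orientation: [-3.141, -0.007, 1.596]
ft_force: [-0.7, 11.0, -0.1]
gripper_width: 0.0001
gripper_force: 5.4
```

```bash
python3 st.py
```

```text
near pointer y (np.float64(0.0022034659820282243), np.int64(779))
far pointer y (np.float64(0.0045154440154440145), np.int64(518))
yel [(np.int32(139), [291.0, 179.6], [0.6212, 0.1146]), (np.int32(89), [354.0, 179.6], [0.6138, -0.1038]), (np.int32(89), [333.5, 180.6], [0.6124, -0.0327]), (np.int32(88), [313.6, 181.5], [0.6117, 0.0365]), (np.int32(73), [287.8, 202.4], [0.5411, 0.1267])]
blue [(np.int32(24), [327.2, 172.3], [0.6429, -0.0119]), (np.int32(47), [328.6, 200.3], [0.5437, -0.0133])]
green [(np.int32(44), [366.8, 171.6], [0.6407, -0.1494]), (np.int32(44), [369.1, 198.2], [0.5462, -0.1525])]
[0.58805845 0.17134512 0.05724597] [-0.87976512 10.36728414  1.33409191] 32.05
```

At the detent's lip, about 11 mm short and holding 11 N, the same as at load. Pressing on gently.

>>> move_arm:
  series:
    - [[-0.001,0,0],[0,0,0],0]
    - [[-0.001,0,0],[0,0,0],0]

```text
t: 32.25
tcp_pos: [0.588, 0.1712, 0.0573]
orientation: [-3.141, -0.009, 1.597]
ft_force: [-1.3, 14.6, 1.1]
gripper_width: 0.0001
gripper_force: 7.3
```

>>> move_arm:
  series:
    - [[-0.001,0,0],[0,0,0],0]
    - [[0,0,0],[0,0,0],0]

```text
t: 32.45
tcp_pos: [0.588, 0.1712, 0.0573]
orientation: [-3.141, -0.01, 1.597]
ft_force: [-0.8, 14.8, 1.3]
gripper_width: 0.0005
gripper_force: 7.4
```

>>> move_arm:
  series:
    - [[-0.001,0,0],[0,0,0],0]
    - [[0,0,0],[0,0,0],0]

```text
t: 32.65
tcp_pos: [0.588, 0.1711, 0.0573]
orientation: [-3.14, -0.011, 1.598]
ft_force: [-1.2, 16.6, 1.1]
gripper_width: -0.0001
gripper_force: 8.0
```

>>> move_arm:
  series:
    - [[-0.001,0,0],[0,0,0],0]
    - [[0,0,0],[0,0,0],0]

```text
t: 32.85
tcp_pos: [0.588, 0.1711, 0.0573]
orientation: [-3.14, -0.012, 1.599]
ft_force: [-1.8, 16.9, 0.8]
gripper_width: 0.0001
gripper_force: 8.7
```

>>> move_arm:
  series:
    - [[-0.001,0,0],[0,0,0],0]
    - [[0,0,0],[0,0,0],0]

```text
t: 33.05
tcp_pos: [0.588, 0.171, 0.0573]
orientation: [-3.14, -0.013, 1.599]
ft_force: [-1.7, 18.3, 0.0]
gripper_width: -0.0001
gripper_force: 9.3
```

```bash
python3 st.py | head -2;  python3 st.py | tail -1
```

```text
near pointer y (np.float64(0.0016261146496815426), np.int64(785))
far pointer y (np.float64(0.004610204081632652), np.int64(490))
[0.5880363  0.1710849  0.05735579] [-1.0753606  18.79037051  0.96381294] 33.15
```

>>> move_arm:
  series:
    - [[-0.001,0,0],[0,0,0],0]
    - [[0,0,0],[0,0,0],0]

```text
t: 33.35
tcp_pos: [0.588, 0.171, 0.0573]
orientation: [-3.14, -0.014, 1.6]
ft_force: [-1.3, 20.4, 1.1]
gripper_width: 0.0003
gripper_force: 10.0
```

>>> move_arm:
  series:
    - [[-0.001,0,0],[0,0,0],0]
    - [[0,0,0],[0,0,0],0]

```text
t: 33.55
tcp_pos: [0.588, 0.1709, 0.0574]
orientation: [-3.14, -0.015, 1.6]
ft_force: [-0.9, 21.4, 1.5]
gripper_width: 0.0004
gripper_force: 10.6
```

```bash
python3 - <<'E'
from h import *
t=Cam('top'); 
save('t6',cv2.resize(t.im[135:225,255:385],None,fx=6,fy=6,interpolation=cv2.INTER_CUBIC))
print(readout.observe()['tcp_pos'])
E
```

```text
[0.58801174 0.17097331 0.05735105]
```

View pics/t6.png

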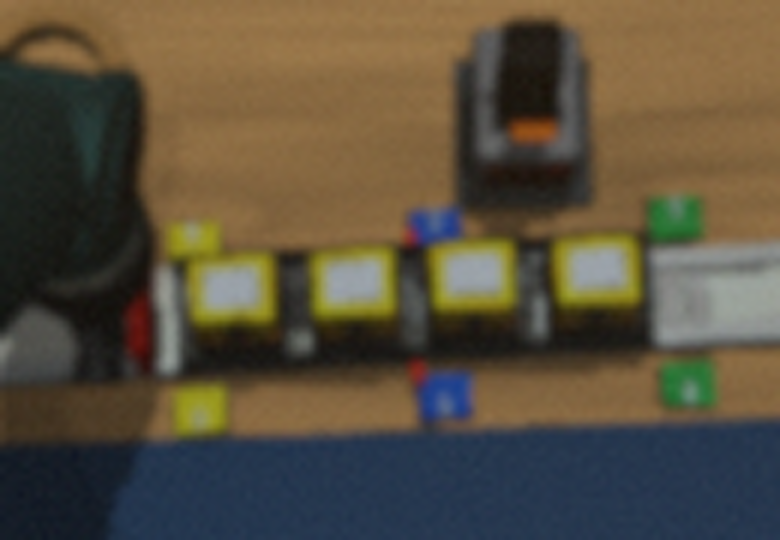

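The pointers at (411,237) and (417,370) are still about 12 mm short of the blue lines, with nothing in the way. The lead is the same as just before the first click, so I'll add a little more.

>>> move_arm:
  series:
    - [[-0.001,0,0],[0,0,0],0]
    - [[0,0,0],[0,0,0],0]

```text
t: 33.8
tcp_pos: [0.588, 0.1709, 0.0574]
orientation: [-3.14, -0.016, 1.601]
ft_force: [-1.9, 23.6, 0.5]
gripper_width: -0.0
gripper_force: 11.3
```

>>> move_arm:
  series:
    - [[-0.001,0,0],[0,0,0],0]
    - [[0,0,0],[0,0,0],0]

```text
t: 34.0
tcp_pos: [0.5882, 0.1624, 0.0572]
orientation: [-3.141, -0.007, 1.599]
ft_force: [-1.4, 1.1, -0.6]
gripper_width: 0.0001
gripper_force: 0.5
```

It popped. Backing off at once, then checking.

>>> move_arm:
  series:
    - [[0.01,0,0],[0,0,0],0]
    - [[0.02,0,0],[0,0,0],0]
    - [[0,0,0],[0,0,0],0]

```text
t: 34.3
tcp_pos: [0.5882, 0.1874, 0.057]
orientation: [3.141, -0.0, 1.595]
ft_force: [-0.6, 0.8, -0.3]
gripper_width: -0.0002
gripper_force: 0.0
```

```bash
python3 st.py
```

```text
near pointer y (np.float64(-0.013752525252525238), np.int64(297))
far pointer y (np.float64(0.14491686975358786), np.int64(7386))
yel [(np.int32(143), [293.7, 179.6], [0.621, 0.1051]), (np.int32(95), [358.6, 179.5], [0.6136, -0.1195]), (np.int32(96), [318.2, 181.4], [0.6117, 0.0205]), (np.int32(91), [337.8, 180.3], [0.6132, -0.0473]), (np.int32(73), [287.7, 202.5], [0.5409, 0.1274])]
blue [(np.int32(8), [324.5, 172.5], [0.6426, -0.0023]), (np.int32(9), [329.6, 172.2], [0.643, -0.0199]), (np.int32(42), [328.6, 200.5], [0.5428, -0.013])]
green [(np.int32(36), [367.3, 171.4], [0.6414, -0.1511]), (np.int32(43), [369.0, 198.0], [0.5468, -0.1523])]
[0.5881487  0.18552797 0.05707361] [-0.10331338 -1.26682792 -0.24650888] 34.35
```

The far blue block is split evenly by the pointer, so the carrier has clicked in at scan. Now up and over to look at the scanner.

>>> move_arm:
  series:
    - [[0,0,-0.045],[0,0,0],0]
    - [[0,0,-0.045],[0,0,0],0]
    - [[0,0,-0.045],[0,0,0],0]
    - [[0,0,-0.045],[0,0,0],0]
    - [[0,0,-0.045],[0,0,0],0]
    - [[-0.045,0,-0.02],[0,0,0],0]
    - [[-0.045,0,0],[0,0,0],0]
    - [[-0.045,0,0],[0,0,0],0]
    - [[-0.045,0,0],[0,0,0],0]
    - [[-0.045,0.01,0],[0,0,0],0]
    - [[-0.045,0.02,0],[0,0,0],0]
    - [[-0.045,0.01,0],[0,0,0],0]

```text
t: 35.55
tcp_pos: [0.6346, -0.1327, 0.3022]
orientation: [3.141, 0.002, 1.59]
ft_force: [0.7, 1.0, -0.0]
gripper_width: -0.0001
gripper_force: 0.0
```

>>> move_arm:
  series:
    - [[-0.025,0,0],[0,0,0],0.98]
    - [[0,0,0],[0,0,0],0.98]
    - [[0,0,0],[0,0,0],0.98]

```text
t: 35.85
tcp_pos: [0.6337, -0.156, 0.3019]
orientation: [-3.141, 0.0, 1.588]
ft_force: [-0.2, 1.0, -0.1]
gripper_width: 0.0434
gripper_force: 0.0
```

```bash
python3 - <<'E'
from plan import *
s=readout.observe(); print(s['t'],s['tcp_pos'],s['orientation'],s['gripper_width'])
c=Cam('wrist'); np.savez('w7.npz',im=c.im,R=c.R,o=c.o); save('w7',c.im)
print('orange',c.blobs((5,150,100),(18,255,255),.167,20))
E
```

```text
35.85 [ 0.63374953 -0.15603457  0.30188181] [-3.14068255e+00  4.48734613e-04  1.58768108e+00] 0.04344507557467882
orange [(np.int32(55), [287.3, 27.5], [0.604, -0.0242]), (np.int32(866), [346.7, 81.6], [0.6526, -0.0637])]
```

View pics/w7.png

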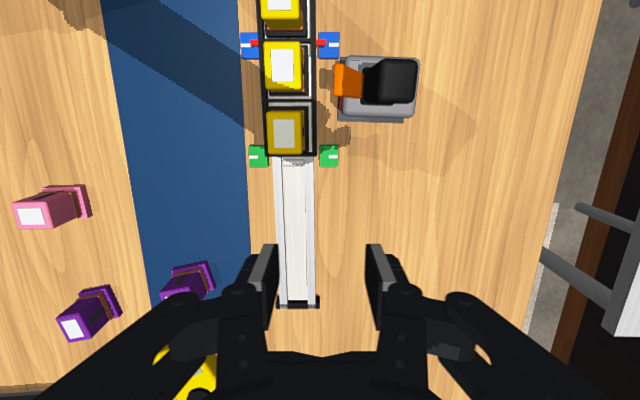

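The view shows the pointers exactly on the blue lines at (257,44) and (323,44). The scanner's orange trigger is at (346,81) and its black grip top at about (400,81). Next I locate the grip top precisely.

```bash
python3 - <<'E'
from plan import *
c=Saved('w7.npz'); g=c.im.max(2).astype(int)
for v in (66,81,96): print(v,g[v,330:424:3].tolist())
for u in (375,395,408): print(u,g[50:116:3,u].tolist())
hsv=cv2.cvtColor(c.im,cv2.COLOR_RGB2HSV); m=cv2.inRange(hsv,(5,150,100),(18,255,255)); m[:50]=0
cn=max(cv2.findContours(m,0,1)[0],key=cv2.contourArea); print('orange',cv2.boundingRect(cn)); 
mo=cv2.inRange(hsv,(5,150,190),(18,255,255)); mo[:50]=0
cn=max(cv2.findContours(mo,0,1)[0],key=cv2.contourArea); print('bright orange',cv2.boundingRect(cn),wrect(c,cn,.186))
m=cv2.inRange(c.im.max(2),0,60); m[:,:360]=0; m[:,425:]=0; m[:52]=0; m[110:]=0
cn=max(cv2.findContours(m,0,1)[0],key=cv2.contourArea); print(cv2.approxPolyDP(cn,2,True).reshape(-1,2).tolist())
E
```

```text
66 [222, 124, 247, 246, 251, 162, 152, 177, 172, 174, 102, 105, 98, 100, 61, 7, 11, 26, 44, 56, 53, 51, 51, 49, 48, 47, 45, 45, 39, 38, 236, 231]
81 [131, 125, 246, 245, 204, 166, 166, 165, 166, 166, 166, 48, 12, 10, 11, 10, 11, 33, 52, 52, 50, 49, 49, 47, 45, 44, 42, 38, 25, 132, 227, 235]
96 [157, 144, 127, 109, 106, 124, 130, 137, 145, 154, 158, 15, 12, 12, 12, 11, 24, 40, 50, 48, 47, 46, 44, 40, 40, 38, 36, 33, 56, 220, 219, 233]
375 [208, 207, 120, 146, 154, 17, 9, 12, 13, 14, 10, 11, 10, 11, 12, 11, 10, 11, 41, 167, 165, 141]
395 [238, 238, 233, 26, 37, 52, 51, 50, 50, 49, 49, 49, 47, 46, 46, 46, 33, 20, 152, 164, 164, 148]
408 [235, 235, 237, 49, 33, 46, 45, 44, 45, 42, 40, 41, 40, 39, 37, 36, 32, 19, 166, 162, 163, 153]
orange (333, 63, 30, 35)
bright orange (333, 64, 11, 32) (array([ 0.64449542, -0.06355922]), [7.114868640899658, 22.566986083984375], np.float32(1.5504941))
[[362, 70], [364, 77], [361, 103], [392, 104], [412, 100], [417, 71], [415, 61], [384, 59]]
```

```bash
python3 - <<'E'
from plan import *
c=Saved('w7.npz')
P=np.array([c.pt(p,.195)[:2] for p in [(384,66),(381,81),(378,96),(419,66),(416,81),(413,96),(400,58.5),(396,102)]]); print(np.round(P,4))
hsv=cv2.cvtColor(c.im,cv2.COLOR_RGB2HSV)
m=cv2.inRange(c.im.max(2),24,60); m[:,:376]=0; m[:,425:]=0; m[:55]=0; m[105:]=0; m=cv2.morphologyEx(m,cv2.MORPH_OPEN,np.ones((5,5)))
cn=max(cv2.findContours(m,0,1)[0],key=cv2.contourArea); print('grip top',wrect(c,cn,.195))
for yaw in (-.02,-.08):
    e=np.array([np.cos(yaw),np.sin(yaw)]); n=np.array([.6445,-.0636]); lean=np.arcsin(19/58*1.0)
    print(yaw,'grip axis from trigger top', n+e*(.020+.076*19/58/ np.hypot(1,0)) )
s=readout.observe(); print(s['tcp_pos'],s['gripper_width'])
E
```

```text
[[ 0.6775 -0.0542]
 [ 0.6761 -0.0646]
 [ 0.6745 -0.0752]
 [ 0.7033 -0.0538]
 [ 0.7022 -0.0642]
 [ 0.701  -0.0748]
 [ 0.6889 -0.049 ]
 [ 0.6885 -0.0794]]
grip top (array([ 0.68791168, -0.06370381]), [26.14916229248047, 28.705665588378906], np.float32(1.5733138))
-0.02 grip axis from trigger top [ 0.68938757 -0.06449787]
-0.08 grip axis from trigger top [ 0.68925296 -0.06718789]
[ 0.63421906 -0.15404776  0.30173085] 0.05091221016583966
```

Grip axis at about (0.689, −0.064), yaw about −0.02. I'll come down centred 17 mm to the rail side with the gripper fully open, shift in, then squeeze.

```bash
python3 - <<'E'
from plan import *
go([.672,-.0639,.142],1.551)
E
```

```text
wz 0.040 shift 0.0909 0.0360 0.1597 | tilt [-3.1407e+00 -6.0000e-04]
```

>>> move_arm:
  series:
    - [[0,0,0],[0,0,0.04],1]
    - [[0.045,0.018,0],[0,0,0],1]
    - [[0.046,0.018,0],[0,0,0],1]
    - [[0,0,0],[0,0,0],1]
    - [[0,0,0],[0,0,0],1]
    - [[0,0,0.02],[0,0,0],1]
    - [[0,0,0],[0,0,0],1]

```text
t: 36.6
tcp_pos: [0.6703, -0.0634, 0.2801]
orientation: [-3.137, -0.0, 1.551]
ft_force: [-0.6, 0.4, 0.8]
gripper_width: 0.0851
gripper_force: 0.0
```

```bash
python3 - <<'E'
from plan import *
print(readout.observe()['tcp_pos'],readout.observe()['gripper_width'])
go([.672,-.0639,.142],1.551)
c=Cam('wrist'); save('w8',c.im)
E
```

```text
[ 0.6702737  -0.06339692  0.2800586 ] 0.085126125917896
  wz 0.000 shift -0.0005 0.0017 0.1381 | tilt [-3.1366e+00 -2.0000e-04]
```

View pics/w8.png

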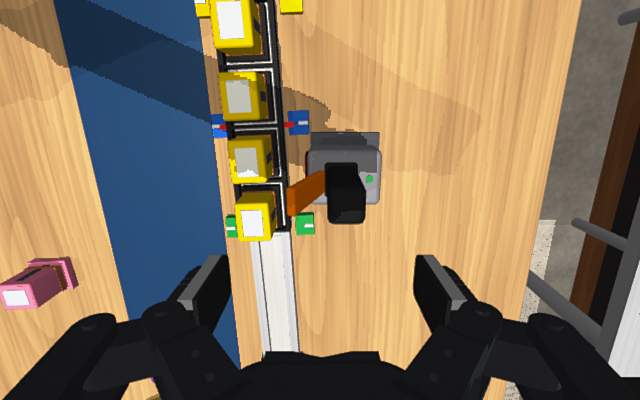

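The scanner sits between the open fingers: trigger at (290,205), grip right edge at (365,215). Going down.

>>> move_arm:
  series:
    - [[0,0.0015,0.03],[0,0,0],1]
    - [[0,0,0.03],[0,0,0],1]
    - [[0,0,0.02],[0,0,0],1]
    - [[0,0,0.015],[0,0,0],1]
    - [[0,0,0.015],[0,0,0],1]
    - [[0,0,0.014],[0,0,0],1]
    - [[0,0,0.014],[0,0,0],1]
    - [[0,0,0],[0,0,0],1]

```text
t: 37.45
tcp_pos: [0.6729, -0.0631, 0.1421]
orientation: [-3.138, -0.0, 1.552]
ft_force: [0.2, 0.3, -0.1]
gripper_width: 0.0855
gripper_force: 0.0
```

>>> move_arm:
  series:
    - [[0,0.006,0],[0,0,0],1]
    - [[0,0.0055,0],[0,0,0],1]
    - [[0,0,0],[0,0,0],1]
    - [[0,0,0],[0,0,0],0]
    - [[0,0,0],[0,0,0],0]
    - [[0,0,0],[0,0,0],0]
    - [[0,0,0],[0,0,0],0]
    - [[0,0,0],[0,0,0],0]
  newtons: 25

```text
t: 38.25
tcp_pos: [0.6836, -0.0639, 0.1443]
orientation: [-3.138, -0.001, 1.552]
ft_force: [-8.8, 0.3, 6.0]
gripper_width: 0.0406
gripper_force: 26.6
```

>>> move_arm:
  series:
    - [[0,0,0],[0,0,0],0]
    - [[0,0,0],[0,0,0],0]
    - [[0,0,0],[0,0,0],0]
    - [[0,0,0],[0,0,0],0]
  newtons: 40

```text
t: 38.65
tcp_pos: [0.6837, -0.0638, 0.1444]
orientation: [-3.138, -0.001, 1.552]
ft_force: [-9.0, 0.3, 5.5]
gripper_width: 0.0401
gripper_force: 41.5
```

>>> move_arm:
  series:
    - [[0,0,0],[0,0,0],1]
    - [[0,0,0],[0,0,0],1]
    - [[0,0,0],[0,0,0],1]
    - [[0,0,0],[0,0,0],1]
    - [[0,-0.006,0],[0,0,0],1]
    - [[0,-0.0055,0],[0,0,0],1]
    - [[0,0,0],[0,0,0],1]
    - [[0,0,-0.03],[0,0,0],1]
    - [[0,0,-0.04],[0,0,0],1]
    - [[0,0,-0.045],[0,0,0],1]
    - [[0,0,-0.04],[0,0,0],1]
    - [[0,0,0],[0,0,0],1]

```text
t: 39.85
tcp_pos: [0.6786, -0.0656, 0.3068]
orientation: [3.127, 0.001, 1.551]
ft_force: [-0.2, -0.8, 0.7]
gripper_width: 0.0855
gripper_force: 0.0
```

```bash
python3 - <<'E'
from plan import *
c=Cam('wrist'); save('w9',c.im); print(c.blobs((5,150,60),(18,255,255),.186,100))
go([.582,.215,.18],1.592)
E
python3 st.py
```

```text
[(np.int32(2666), [607.7, 118.2], [0.9172, -0.0076]), (np.int32(960), [294.3, 182.2], [0.6564, -0.0555]), (np.int32(1150), [570.3, 267.3], [0.9158, -0.1458]), (np.int32(147), [54.9, 265.5], [0.431, -0.1294])]
  wz -0.040 shift 0.2816 -0.0888 0.1235 | tilt [3.1325e+00 5.0000e-04]
near pointer y (np.float64(-0.01414285714285718), np.int64(14))
far pointer y (np.float64(0.25), np.int64(0))
yel [(np.int32(94), [358.6, 179.5], [0.6133, -0.1195]), (np.int32(42), [342.1, 181.1], [0.6097, -0.0623])]
blue [(np.int32(15), [331.2, 200.8], [0.5415, -0.022])]
green [(np.int32(43), [367.3, 171.2], [0.6421, -0.1513]), (np.int32(48), [369.1, 198.1], [0.5464, -0.1524])]
[ 0.67518386 -0.06379526  0.30090642] [ 0.22214742  0.20354803 -0.33310436] 39.95
```

The trigger is squeezed (40 mm) and released. Now back behind the plate, fingers shut, at y = 0.215.

>>> move_arm:
  series:
    - [[0,0,0],[0,0,-0.04],0]
    - [[0.04,-0.015,0],[0,0,0],0]
    - [[0.04,-0.015,0],[0,0,0],0]
    - [[0.04,-0.015,0],[0,0,0],0]
    - [[0.04,-0.015,0],[0,0,0],0]
    - [[0.04,-0.015,0],[0,0,0],0]
    - [[0.04,-0.013,0],[0,0,0],0]
    - [[0.04,0,0],[0,0,0],0]
    - [[0,0,0.04],[0,0,0],0]
    - [[0,0,0.04],[0,0,0],0]
    - [[0,0,0.04],[0,0,0],0]
    - [[0,0,0],[0,0,0],0]
  newtons: 30

```text
t: 41.15
tcp_pos: [0.5747, 0.2139, 0.1726]
orientation: [-3.128, 0.005, 1.592]
ft_force: [-0.7, 0.9, 1.0]
gripper_width: -0.0001
gripper_force: 0.0
```

```bash
python3 - <<'E'
from plan import *
c=Cam('wrist'); print('red',c.blobs((0,150,60),(8,255,255),.082,100)); print(readout.observe()['tcp_pos'])
go([.5885,.19,.057],1.592)
E
python3 st.py
```

```text
red [(np.int32(568), [360.9, 270.9], [0.607, 0.1549])]
[0.57736345 0.21394324 0.17582592]
  wz -0.000 shift -0.0242 0.0106 0.1188 | tilt [-3.1341e+00  3.1000e-03]
near pointer y (np.float64(-0.013728658536585392), np.int64(328))
far pointer y (np.float64(0.1449128862590401), np.int64(7605))
yel [(np.int32(146), [293.9, 179.6], [0.6208, 0.1044]), (np.int32(94), [358.6, 179.5], [0.6133, -0.1196]), (np.int32(91), [318.1, 181.5], [0.6111, 0.021]), (np.int32(94), [337.8, 180.3], [0.6132, -0.0474]), (np.int32(76), [287.4, 202.6], [0.5405, 0.1281])]
blue [(np.int32(8), [324.5, 172.5], [0.6426, -0.0023]), (np.int32(9), [329.6, 172.2], [0.643, -0.0199]), (np.int32(42), [328.5, 200.6], [0.5426, -0.0128])]
green [(np.int32(38), [367.3, 171.4], [0.6415, -0.1513]), (np.int32(44), [369.0, 198.0], [0.5468, -0.1522])]
[0.57967098 0.21405331 0.17827986] [ 0.25608313 -0.13944987  0.96813017] 41.25
```

>>> move_arm:
  series:
    - [[0,0.008,0],[0,0,0],0]
    - [[0,0,0.04],[0,0,0],0]
    - [[0,0,0.045],[0,0,0],0]
    - [[0,0,0.035],[0,0,0],0]
    - [[-0.025,0,0],[0,0,0],0]
    - [[-0.02,0,0],[0,0,0],0]
    - [[-0.008,0,0],[0,0,0],0]
    - [[0,0,0],[0,0,0],0]

```text
t: 42.05
tcp_pos: [0.5917, 0.1602, 0.061]
orientation: [3.138, -0.0, 1.589]
ft_force: [-0.0, 0.4, -0.1]
gripper_width: -0.0002
gripper_force: 0.0
```

>>> move_arm:
  series:
    - [[-0.004,0,0],[0,0,0],0]
    - [[-0.003,0,0],[0,0,0],0]
    - [[-0.002,0,0],[0,0,0],0]
    - [[-0.002,0,0],[0,0,0],0]
    - [[-0.002,0,0],[0,0,0],0]
    - [[0,0,0],[0,0,0],0]

```text
t: 42.65
tcp_pos: [0.5902, 0.1511, 0.0596]
orientation: [3.141, -0.002, 1.594]
ft_force: [-0.5, 2.8, 2.5]
gripper_width: -0.0001
gripper_force: 1.6
```

>>> move_arm:
  series:
    - [[-0.008,0,0],[0,0,0],0]
    - [[-0.01,0,0],[0,0,0],0]
    - [[-0.01,0,0],[0,0,0],0]
    - [[-0.01,0,0],[0,0,0],0]
    - [[-0.01,0,0],[0,0,0],0]
    - [[-0.01,0,0],[0,0,0],0]
    - [[-0.01,0,0],[0,0,0],0]
    - [[-0.01,0,0],[0,0,0],0]
    - [[-0.01,0,0],[0,0,0],0]
    - [[-0.007,0,0],[0,0,0],0]
    - [[-0.005,0,0],[0,0,0],0]
    - [[0,0,0],[0,0,0],0]

```text
t: 43.85
tcp_pos: [0.5909, 0.0467, 0.059]
orientation: [-3.14, 0.001, 1.59]
ft_force: [0.8, -0.5, 0.5]
gripper_width: -0.0003
gripper_force: 0.0
```

>>> move_arm:
  series:
    - [[-0.004,0,0],[0,0,0],0]
    - [[-0.004,0,0],[0,0,0],0]
    - [[-0.003,0,0],[0,0,0],0]
    - [[-0.003,0,0],[0,0,0],0]
    - [[0,0,0],[0,0,0],0]

```text
t: 44.35
tcp_pos: [0.592, 0.0338, 0.0591]
orientation: [-3.142, 0.001, 1.591]
ft_force: [-0.1, 0.0, 0.6]
gripper_width: -0.0001
gripper_force: 0.1
```

>>> move_arm:
  series:
    - [[-0.003,0,0],[0,0,0],0]
    - [[-0.003,0,0],[0,0,0],0]
    - [[-0.002,0,0],[0,0,0],0]
    - [[-0.002,0,0],[0,0,0],0]
    - [[0,0,0],[0,0,0],0]

```text
t: 44.85
tcp_pos: [0.5922, 0.0304, 0.0592]
orientation: [-3.14, -0.007, 1.595]
ft_force: [-1.7, 10.0, 3.0]
gripper_width: 0.0002
gripper_force: 5.0
```

>>> move_arm:
  series:
    - [[-0.001,0,0],[0,0,0],0]
    - [[-0.001,0,0],[0,0,0],0]
    - [[0,0,0],[0,0,0],0]

```text
t: 45.15
tcp_pos: [0.5921, 0.0303, 0.0592]
orientation: [-3.139, -0.01, 1.597]
ft_force: [-0.4, 12.2, 3.3]
gripper_width: 0.0002
gripper_force: 6.4
```

>>> move_arm:
  series:
    - [[-0.001,0,0],[0,0,0],0]
    - [[0,0,0],[0,0,0],0]

```text
t: 45.35
tcp_pos: [0.5922, 0.0276, 0.0592]
orientation: [-3.14, -0.007, 1.597]
ft_force: [-1.2, 5.5, 1.1]
gripper_width: 0.0002
gripper_force: 2.6
```

>>> move_arm:
  series:
    - [[-0.001,0,0],[0,0,0],0]
    - [[0,0,0],[0,0,0],0]

```text
t: 45.55
tcp_pos: [0.593, 0.0197, 0.0594]
orientation: [3.14, 0.002, 1.592]
ft_force: [0.9, -0.3, -0.4]
gripper_width: -0.0005
gripper_force: 0.0
```

```bash
sed -i 's/ys=(-.2,.25)/ys=(-.2,.1)/' st.py; python3 st.py
```

```text
near pointer y (np.float64(-0.15130327868852458), np.int64(61))
far pointer y (np.float64(-0.15006521739130432), np.int64(23))
yel [(np.int32(92), [359.8, 178.9], [0.6154, -0.1238]), (np.int32(82), [380.0, 177.9], [0.6165, -0.194]), (np.int32(91), [339.5, 180.5], [0.6123, -0.0532])]
blue [(np.int32(53), [328.5, 200.2], [0.5438, -0.013])]
green [(np.int32(13), [364.2, 170.0], [0.6468, -0.1405]), (np.int32(9), [370.0, 170.2], [0.6453, -0.1608]), (np.int32(23), [366.6, 198.4], [0.5455, -0.1437]), (np.int32(19), [372.0, 198.2], [0.5457, -0.1624])]
[0.59305253 0.01906249 0.05941957] [-0.3480863   0.12009923  0.19157662] 45.6
```

It has clicked in at green: the pointers split the green blocks evenly. I'll back off, rise, and take a final look.

>>> move_arm:
  series:
    - [[0.03,0,0],[0,0,0],0]
    - [[0,0,-0.04],[0,0,0],0]
    - [[0,0,-0.045],[0,0,0],0]
    - [[0,0,-0.045],[0,0,0],0]
    - [[0,0,-0.045],[0,0,0],0]
    - [[0,-0.045,-0.045],[0,0,0],0]
    - [[-0.045,-0.03,-0.02],[0,0,0],0]
    - [[-0.045,0,0],[0,0,0],0]
    - [[-0.045,0,0],[0,0,0],0]
    - [[-0.045,0,0],[0,0,0],0]
    - [[-0.045,0,0],[0,0,0],0]
    - [[-0.045,0,0],[0,0,0],0]

```text
t: 46.8
tcp_pos: [0.5354, -0.2179, 0.2872]
orientation: [3.141, 0.002, 1.59]
ft_force: [0.3, -0.2, 0.2]
gripper_width: 0.0
gripper_force: 0.0
```

>>> move_arm:
  series:
    - [[0,0,0],[0,0,0],0]
    - [[0,0,0],[0,0,0],0]

```text
t: 47.0
tcp_pos: [0.535, -0.2176, 0.287]
orientation: [3.141, 0.002, 1.586]
ft_force: [-0.3, 0.0, -0.7]
gripper_width: -0.0001
gripper_force: 0.0
```

```bash
python3 - <<'E'
from plan import *
s=readout.observe(); print(s['t'],s['tcp_pos'])
c=Cam('wrist'); save('w10',c.im)
for x in modules(c): print(x)   # label heights: spacing is 66 mm if z is right
for x in modules(c): print(np.round(c.pt(x[0],.100)[:2],4))
E
```

```text
47.0 [ 0.5349698  -0.21760644  0.28703369]
([385.0, 10.0], [0.5972, -0.0517], [19.0, 24.5], 0.014)
([382.0, 79.0], [0.5984, -0.1174], [24.4, 32.5], 1.587)
([379.0, 146.0], [0.6003, -0.1896], [24.5, 32.1], 1.584)
([375.0, 208.0], [0.6007, -0.2645], [24.5, 32.3], 1.584)
[ 0.5912 -0.0596]
[ 0.5926 -0.1195]
[ 0.5941 -0.185 ]
[ 0.5943 -0.2534]
```

View pics/w10.png

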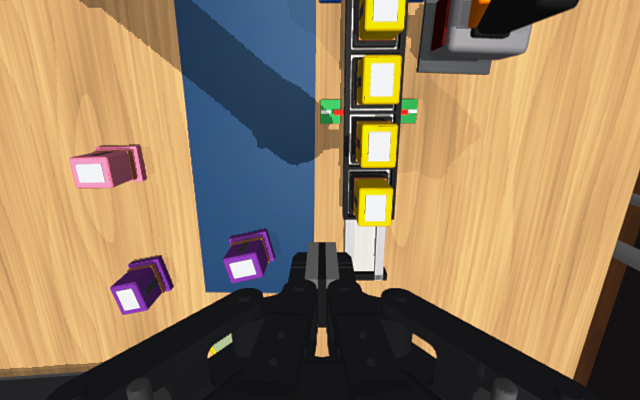

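The pointers sit on the green lines at (338,112) and (403,112). All four modules are in their bays with equal label sizes, so at equal heights, and the look-alikes are untouched. Handing in.

```bash
python3 -c "
from workcell import order; print(order.close_job())"
```

```text
the job is handed in; nothing more can be done
None
```

The job is handed in at about 47 s: all four yellow modules are pressed home in their own bays, the trigger was squeezed and released with the carrier at the blue scan mark, and the carrier then clicked in at the green out mark; the hand-in returned no verdict.

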